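Make up the air union and turn the air on

ROBOT

A 6-joint arm with a two-finger parallel gripper is mounted at the origin on the work surface. World frame = base frame: x ahead of the robot, y to its left, z up, the work surface at z = 0. Lengths are in m, angles in rad, forces in N, time in s.
With the tool pointing down it reaches from about 0.3 to 0.875 m from the base axis. Payload 6.4 kg.
Tool frame: the origin (TCP) lies on the centre line of the jaws, within the pads' length; the fingertips stand 22 mm ahead of it and the grasp point (between the pads) lies 3 mm ahead of it; z points along the fingers, y is the direction in which the jaws open and shut (so a half turn about z gives the same grasp; the last joint's range is limited). The gripper opens to 85 mm and grips with 20 to 120 N. Pads are 22 mm wide; open, the fingers measure 114 mm over their backs; the gripper's body (76 mm by 85 mm) begins 54 mm behind the grasp point. The pads swing forward as they close: fully open they stand 13 mm farther back than shut.
Start: joints at [1.11, 0.181, 1.607, -0, 1.354, -0.206], TCP at [0.145, 0.556, 0.253] pointing down, gripper open.
Joint ranges: [-2.99, 2.99], [-0.89, 2.07], [0.3, 2.58], [-1.14, 4.28], [0, 2.63], [-3.12, 3.12]. Speed limits (rad/s): [2.57, 2.57, 3.01, 3.14, 3.14, 3.14].

INTERFACE

Orientations are given as a unit quaternion [w, x, y, z].
In Python, from bench import telemetry, camera, camera_info, job gives the robot as it stands.
- The arm moves only by the tool move_arm, never from a script. Its argument "motion" is a list of rows, each a list of 7 numbers: the shift along the tool's x, y, z scaled (see below), then the turn, a rotation vector about the tool's x, y, z scaled (see below), then the opening, from 0 (shut) to 1 (fully open). A call has 1 to 8 rows; each row shifts and turns the commanded pose from where the row before left it, along the tool's axes as they then stand; what a row does not reach is not made up. The controller multiplies each number of a shift by 0.025 m and each number of a turn by 6 degrees. A row lasts 1/10 s, in which the tool goes at most 50 mm and 8.59 degrees, less where a joint would pass 70% of its speed; a pose out of reach is approached as far as the arm can. A call with a number of a shift or a turn outside -1 to 1 is refused whole. A call with a gripper value outside its range is refused whole. The fingers move at their own pace and stop on an object; the grip force is fixed at half the most. Time passes only in rows, so rows that do not move let the fingers close. It gives the time, the measured TCP pose, the force and the opening at its end, in the units of the state.
- telemetry.get_obs(): the state, without advancing time (a new reading comes with each control period).
- camera(name): name is "scene" or "top" or "wrist"; returns (picture, depth): 384x512x3 uint8, red, green, blue; 384x512 float32, m along the optical axis (not along the pixel's ray), 0 where there is no reading.
- camera_info(name): a dict with "K" (3x3 intrinsics, pixels), "origin" and "orientation" of the camera in the world. Camera axes: x right, y up, looking along -z (the intrinsics and any distortion apply to the point x, -y, -z); pixel columns grow to the right and rows downward; lengths in m; the calibration is good to about 2 mm. The wrist camera is an equidistant fisheye: a pixel r from the principal point sees the ray r / f radians off the axis. A picture is of the moment at which its call begins: read the wrist's pose just before it. camera_info takes no time and is no camera call; for the wrist camera it gives the pose at the moment of the call.
- job.hand_in(): hands the job in, once; it reports no verdict.
The state is a dict: "time_s": time; "q": joint angles; "dq": joint speeds; "joint_efforts": joint torques, N m; "eef_pos": TCP position; "eef_rot": TCP orientation; "wrist_force": force on the tool from outside, world axes, zero at the start; "torque": the same for the moment, N m; "opening": opening from 0.0 (shut) to 1.0 (fully open).
Only numpy, scipy, OpenCV 4.12 (cv2) and the standard library are available. Lean on these libraries where they do the work, as an engineer would, in place of code of your own. Each camera call takes 0.05 s, during which the arm holds its last target.

TASK

The brass union nut on top of the air manifold is loose: run it down clockwise with the fingers until it is finger-tight and no further, then fetch the big open-ended spanner whose head pokes out from under the low shelf, pull the nut up with it by its handle until it comes up solid, without heaving on it once it has stopped, and lay the spanner flat on the bench clear of the manifold. Only when the joint is tight, turn the air on with the red lever, fully round until it lies along the pipe. Leave the other things on the bench where they are.

Things in the scene. Friction and masses are not known exactly. Their poses are not given: they have to be found in the camera images.
- manifold: the fixed air station: an aluminium block 50 x 130 x 40 mm (its top 45 mm above the bench) with the union standing on its middle. Origin on the bench straight under the union's upright axis; its y axis runs along the pipe from the block to the ball valve, which stands at y = +190 mm; its x axis points away from the robot; a filter-regulator 200 mm high stands at x = 185, y = 262 mm
- nut: brass hexagonal union nut, captive, upright axis: 36 mm across flats, 22 mm high, origin in its middle, 78 mm above the bench; x axis looks out of the centre of a flat (flats every 60 degrees). Below it a round collar 48 mm wide, its top 63 mm above the bench; above it a fixed plug tail 21 mm thick reaching 112 mm above the bench. It does not noticeably sink as it turns
- rundown (a joint): turn of the nut while it runs down, rad: grows as the nut turns clockwise seen from above, against about 0.15 N m; at 2.4 it sits finger-tight on its seal and turning it further takes the spanner. It can be turned back as easily as down
- pullup (a joint): further clockwise turn of the seated nut as it crushes its seal, rad: starts at 0 to 0.2 (the seal has been used), takes 1.3 N m rising to 1.75 N m (up to 20 N on the spanner's handle), ends at a dead stop at 0.55, fully tight, and stays where it is left. The spanner leads the nut by up to about 0.25 rad (play and springiness of the jaw)
- spanner_jaw (a point): big chrome spanner, loose, 0.35 kg: middle of its jaw opening, half-way up the 13 mm thick head. x axis from the handle to the jaw, z up. The jaws, 37.5 mm apart, open along a line 15 degrees anticlockwise of x (from above); throat 21.5 mm behind the middle, flared tips 23 mm ahead. Head 66 mm over the flat outer sides of the jaws (each jaw 14 mm wide)
- spanner_handle (a point): middle of the spanner's handle, near its balance point, 85 mm behind the jaw's middle; same axes. The handle is 24 mm wide, 11 mm thick, begins 45 mm and ends 200 mm behind the jaw's middle. At the start it lies under the shelf and only the head stands out
- shelf: fixed low steel shelf, 340 x 180 mm, with bins on it; the board's underside is 34 mm above the bench. Origin on the bench under its middle; the spanner's head stands out of its long open side at y = +90 mm in the shelf's frame
- valve (a joint): red lever of the ball valve, rad: 0 shut, lying across the pipe towards the robot; it turns clockwise seen from above to pi/2, open, lying along the pipe and pointing away from the nut. Takes about 0.28 N m and stays where it is left
- valve_lever (a point): middle of the grip of the red lever, 75 mm from its pivot, 77 mm above the bench; the red grip is 65 mm long, 17 mm wide, 9 mm thick; the x axis points along the lever towards the pivot
- valve_stem (a point): point on the upright pivot axis of the lever, at the height of its grip
- disc_stack: bystander: stack of dark abrasive discs, 115 mm across, 71 mm high
- disc_one: bystander: one abrasive disc, 115 mm across, 12 mm high
- rivet_tub: bystander: open steel tub, 72 mm across, 45 mm high
- oil_bottle: bystander: white bottle with a red cap, 54 mm across, 140 mm high
- small_spanner: bystander: small chrome spanner, 140 mm long, too small for the nut
- screwdriver: bystander: screwdriver with a yellow handle
- spare_nut: bystander: loose brass hexagonal nut, 36 mm across flats, 22 mm high

How it is judged:
On the way, in this order (a step that is already met when the one before it is completed fails the run):
1. the nut is run down finger-tight by hand (value of joint rundown above 2.25 rad and contact force between spanner and nut below 0.5 N), for 0.1 s.
2. the nut is pulled up tight with the spanner, held by its handle (value of joint pullup above 0.48 rad and contact force between spanner and nut above 1 N and horizontal distance between the grasp point and nut above 0.06 m), for 0.1 s.
3. the air is turned fully on (value of joint valve above 1.45 rad), for 0.2 s.
At the end, for the whole second after the job is handed in: Nut seated (run-down within 0.2 rad of finger-tight) and pulled up to 0.48 rad or more of 0.55; lever within 0.12 rad of in line with the pipe; spanner flat and still on the bench, not touching the manifold, its jaw over 60 mm from the nut's axis (value of joint rundown above 2.2 rad and value of joint pullup above 0.48 rad and value of joint valve above 1.45 rad and height (world z) of each of spanner_jaw, spanner_handle below 0.012 m and horizontal distance between spanner_jaw and nut above 0.06 m and contact force between spanner and manifold below 0.2 N and linear speed of spanner below 0.02 m/s).
It fails at once if the spanner is put to the nut before it has been run down by hand (contact force between spanner and nut above 2 N and value of joint rundown below 1.8 rad).
It fails at once if the air is turned on before the joint is tight (value of joint valve above 0.3 rad and value of joint pullup below 0.45 rad).
It fails at once if a bystander is moved (distance of any of disc_stack, disc_one, rivet_tub, oil_bottle, small_spanner, screwdriver, spare_nut from where it was at the start of the episode above 0.03 m).
It fails at once if the nut is forced past finger-tight by hand (contact force between the fingers and nut above 2 N and value of joint pullup above 0.3 rad).
It fails at once if the spanner is heaved on after the nut has come up solid (contact force between spanner and nut above 330 N).
It also fails if it takes over 72 s, if anything falls off the work surface, if the arm or the gripper's body presses on something with over 40 N, if the wrist force passes 120 N, or if a joint passes its speed limit or range.

## Working session

There is one attempt and no reset: what is moved stays moved. The work goes in short steps, Python scripts to look and compute and a tool call to move; the robot and the scene stay as the last step left them, time stands still between calls to the robot, and variables do not carry over. Pictures are saved under pics/ and viewed, and the job is handed in when it is done.

Besides the shell and the picture viewer there is one more tool, called as a command line: name --pt "numbers of a row" for each row, then --argument value for the rest. move_arm: Moves the arm, as the interface text tells. Its arguments: {"type":"object","properties":{"motion":{"type":"array","items":{"type":"array","items":{"type":"number","minimum":-1,"maximum":1}}}},"required":["motion"]}

```bash
ls; mkdir -p pics; cat > h.py <<'E'
import numpy as np, cv2
from scipy.spatial.transform import Rotation as R
from bench import telemetry, camera, camera_info, job
def rot(q): return R.from_quat([q[1],q[2],q[3],q[0]])
def snap(n,f):
    ci=camera_info(n); p,d=camera(n); cv2.imwrite('pics/'+f+'.png',p[:,:,::-1]); np.savez('pics/'+f+'.npz',p=p,d=d,K=ci['K'],o=ci['origin'],q=ci['orientation']); return p,d,ci
def load(f):
    z=np.load('pics/'+f+'.npz'); return z['p'],z['d'],dict(K=z['K'],origin=z['o'],orientation=z['q'])
def rays(ci,uv,fish=False):
    K=np.array(ci['K']); uv=np.atleast_2d(np.array(uv,float))
    x=(uv[:,0]-K[0,2])/K[0,0]; y=(uv[:,1]-K[1,2])/K[1,1]
    if fish:
        r=np.hypot(x,y)+1e-12; v=np.c_[np.sin(r)*x/r,-np.sin(r)*y/r,-np.cos(r)]
    else: v=np.c_[x,-y,-np.ones(len(x))]
    return rot(ci['orientation']).apply(v)
def plane(ci,uv,z,fish=False):
    v=rays(ci,uv,fish); o=np.array(ci['origin']); return o+v*((z-o[2])/v[:,2])[:,None]
def proj(ci,P,fish=False):
    K=np.array(ci['K']); c=rot(ci['orientation']).inv().apply(np.atleast_2d(P)-np.array(ci['origin']))
    x,y,z=c[:,0],-c[:,1],-c[:,2]
    if fish:
        r=np.hypot(x,y); t=np.arctan2(r,z); x=x/r*t;y=y/r*t
    else: x=x/z;y=y/z
    return np.c_[K[0,0]*x+K[0,2],K[1,1]*y+K[1,2]]
def cloud(ci,d,fish=False):
    h,w=d.shape; u,v=np.meshgrid(np.arange(w),np.arange(h)); uv=np.c_[u.ravel(),v.ravel()]
    K=np.array(ci['K']); x=(uv[:,0]-K[0,2])/K[0,0]; y=(uv[:,1]-K[1,2])/K[1,1]
    c=np.c_[x,-y,-np.ones(len(x))]*d.ravel()[:,None]
    return (rot(ci['orientation']).apply(c)+np.array(ci['origin'])).reshape(h,w,3)
E
python3 - <<'E'
from h import *
print(telemetry.get_obs())
for n in['scene','top','wrist']:
    p,d,ci=snap(n,n+'0'); print(n,ci)
E
```

```text
pics
{'time_s': 0.0, 'q': array([ 1.10971720e+00,  1.81514417e-01,  1.60804645e+00, -9.82660494e-06,
        1.35376638e+00, -2.06282623e-01]), 'dq': array([-0.00064737,  0.00081291, -0.00112665,  0.00123498, -0.00092713,
       -0.00050628]), 'joint_efforts': array([-1.41374057e-03, -4.44855416e+01, -3.51342916e+01, -1.52565713e-04,
        8.80521286e-03,  5.57833800e-05]), 'eef_pos': array([0.14466658, 0.55596401, 0.2523805 ]), 'eef_rot': array([-2.79527005e-04,  1.27052811e-01,  9.91895575e-01, -8.21030076e-04]), 'wrist_force': array([0.28995055, 0.31398746, 0.36356436]), 'torque': array([ 0.05427485, -0.03061429, -0.05735339]), 'opening': 0.9972518693301314}
scene {'K': array([[497.76301384,   0.        , 251.04693114],
       [  0.        , 497.76301384, 193.02986892],
       [  0.        ,   0.        ,   1.        ]]), 'origin': array([ 1.2785728 , -0.50742566,  1.3737196 ]), 'orientation': array([0.86010793, 0.25749446, 0.12855999, 0.42116896])}
top {'K': array([[452.81085201,   0.        , 258.4305694 ],
       [  0.        , 452.81085201, 187.79821424],
       [  0.        ,   0.        ,   1.        ]]), 'origin': array([ 0.45169988, -0.01322844,  1.38231259]), 'orientation': array([ 0.71308037,  0.03924844, -0.02297713, -0.69960561])}
wrist {'K': array([[297.31863964,   0.        , 258.54919703],
       [  0.        , 297.31863964, 194.56331572],
       [  0.        ,   0.        ,   1.        ]]), 'origin': array([0.0774069, 0.5733325, 0.3739378]), 'orientation': array([ 0.78359623, -0.10876243, -0.08300845,  0.60601756])}
```

View pics/scene0.png

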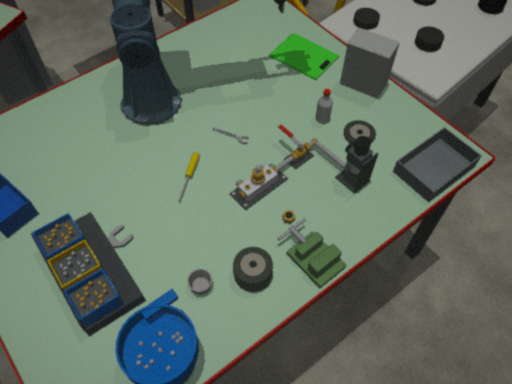

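View pics/top0.png

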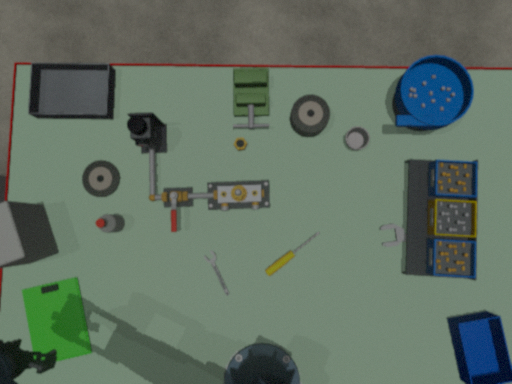

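View pics/wrist0.png

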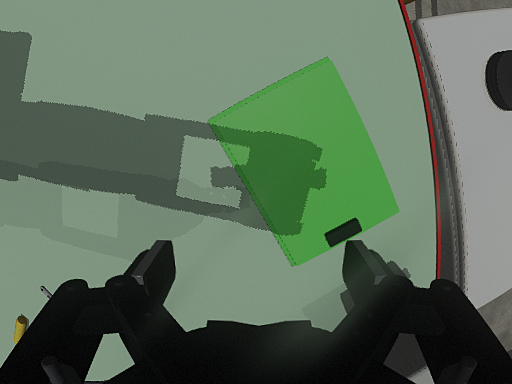

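```bash
python3 - <<'E'
from h import *
p,d,ci=load('top0'); C=cloud(ci,d)
def crop(p,u0,u1,v0,v1,f,k):
    cv2.imwrite('pics/'+f+'.png',cv2.resize(p[v0:v1,u0:u1,::-1],None,fx=k,fy=k,interpolation=cv2.INTER_CUBIC))
crop(p,130,280,130,240,'c1',5)
crop(p,370,490,150,290,'c2',4)
for n,uv in dict(tail=(238,192),valve=(174,197),levtip=(174,228),jaw=(398,234),shelfA=(406,162),shelfB=(404,272),bot=(101,224),filt=(138,127),block_r=(262,193)).items():
    print(n,C[uv[1],uv[0]].round(3))
E
```

```text
tail [0.55  0.074 0.115]
valve [0.536 0.264 0.07 ]
levtip [0.446 0.258 0.082]
jaw [ 0.441 -0.4    0.015]
shelfA [ 0.66  -0.428  0.005]
shelfB [ 0.331 -0.412  0.031]
bot [0.453 0.448 0.141]
filt [0.712 0.339 0.203]
block_r [0.555 0.008 0.039]
```

View pics/c1.png

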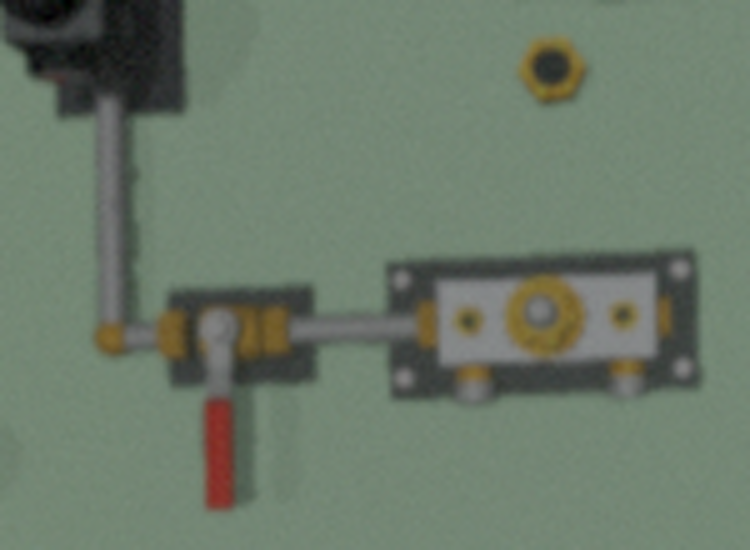

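View pics/c2.png

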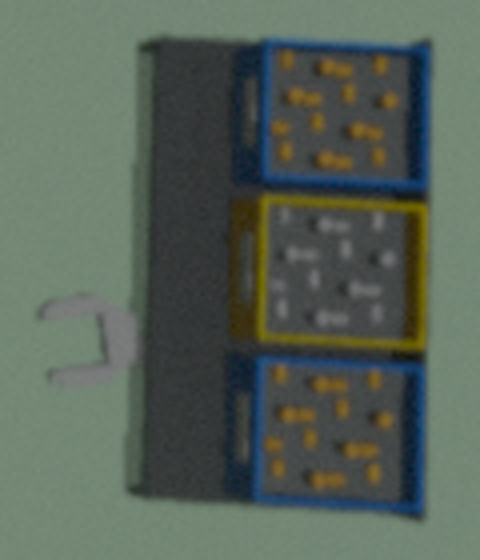

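```bash
python3 - <<'E'
from h import *
p,d,ci=load('top0'); C=cloud(ci,d)
print('tail',plane(ci,[(238.0,192.4)],.112)); print('valve',plane(ci,[(173.4,195.6)],.082))
hsv=cv2.cvtColor(p,cv2.COLOR_RGB2HSV)
m=((hsv[...,0]<8)|(hsv[...,0]>172))&(hsv[...,1]>130); m[:190]=0; m[240:]=0; m[:,:160]=0; m[:,190:]=0
uv=np.argwhere(m)[:,::-1]; P=plane(ci,uv,.0815); c=P.mean(0); print('lever',len(uv),c.round(4)); 
w,V=np.linalg.eigh(np.cov(P[:,:2].T)); print('leverdir',V[:,1],np.degrees(np.arctan2(*V[::-1,1])))
# block axis: fit from base-plate/alum
m=(hsv[...,1]<40)&(hsv[...,2]>120); m[:,:218]=0;m[:,262:]=0;m[:184]=0;m[202:]=0
cn=max(cv2.findContours(m.astype('uint8'),0,1)[0],key=cv2.contourArea); r=cv2.minAreaRect(cn); print('block',r); B=plane(ci,cv2.boxPoints(r),.045);print(B.round(3))
# spanner
print('spanner pix', [hsv[234,398],hsv[260,380]])
m=(hsv[...,1]<45)&(hsv[...,2]>80); m[:,:370]=0;m[:,404:]=0;m[:215]=0;m[255:]=0
cn=max(cv2.findContours(m.astype('uint8'),0,1)[0],key=cv2.contourArea)[:,0]
P=plane(ci,cn,.013); print(np.c_[cn,P[:,:2].round(3)].tolist())
print('tips',plane(ci,[(380,228),(382.5,244.5),(396,234)],.013).round(4))
p,d,ci=load('scene0')
cv2.imwrite('pics/c3.png',cv2.resize(p[205:265,85:155,::-1],None,fx=8,fy=8,interpolation=cv2.INTER_CUBIC))
cv2.imwrite('pics/c4.png',cv2.resize(p[115:215,220:340,::-1],None,fx=6,fy=6,interpolation=cv2.INTER_CUBIC))
E
```

```text
tail [[0.54949657 0.07446581 0.112     ]]
valve [[0.53910292 0.26329019 0.082     ]]
lever 90 [0.4692 0.2612 0.0815]
leverdir [-0.99736231 -0.07258396] -175.83758501882022
block ((251.5, 193.0), (16.0, 17.0), 90.0)
[[0.577 0.065 0.045]
 [0.578 0.014 0.045]
 [0.53  0.013 0.045]
 [0.529 0.064 0.045]]
spanner pix [array([120,   2, 121], dtype=uint8), array([ 60,  33, 133], dtype=uint8)]
[[370.0, 215.0, 0.496, -0.317], [370.0, 216.0, 0.493, -0.317], [370.0, 217.0, 0.49, -0.317], [370.0, 218.0, 0.487, -0.317], [370.0, 219.0, 0.484, -0.317], [370.0, 220.0, 0.481, -0.317], [370.0, 221.0, 0.478, -0.317], [370.0, 222.0, 0.475, -0.317], [370.0, 223.0, 0.472, -0.317], [370.0, 224.0, 0.469, -0.317], [370.0, 225.0, 0.466, -0.317], [370.0, 226.0, 0.463, -0.317], [370.0, 227.0, 0.46, -0.317], [370.0, 228.0, 0.457, -0.317], [370.0, 229.0, 0.454, -0.317], [370.0, 230.0, 0.451, -0.317], [370.0, 231.0, 0.448, -0.317], [370.0, 232.0, 0.445, -0.317], [370.0, 233.0, 0.442, -0.317], [370.0, 234.0, 0.44, -0.317], [370.0, 235.0, 0.437, -0.317], [370.0, 236.0, 0.434, -0.317], [370.0, 237.0, 0.431, -0.317], [3
[... 3114 characters left out ...]
.0, 215.0, 0.497, -0.377], [389.0, 215.0, 0.497, -0.374], [388.0, 215.0, 0.497, -0.371], [387.0, 215.0, 0.497, -0.368], [386.0, 215.0, 0.497, -0.365], [385.0, 215.0, 0.497, -0.362], [384.0, 215.0, 0.497, -0.359], [383.0, 215.0, 0.497, -0.356], [382.0, 215.0, 0.497, -0.353], [381.0, 215.0, 0.497, -0.35], [380.0, 215.0, 0.497, -0.347], [379.0, 215.0, 0.497, -0.344], [378.0, 215.0, 0.497, -0.341], [377.0, 215.0, 0.497, -0.338], [376.0, 215.0, 0.497, -0.335], [375.0, 215.0, 0.497, -0.332], [374.0, 215.0, 0.497, -0.329], [373.0, 215.0, 0.496, -0.326], [372.0, 215.0, 0.496, -0.323], [371.0, 215.0, 0.496, -0.32]]
tips [[ 0.458  -0.347   0.013 ]
 [ 0.4091 -0.3543  0.013 ]
 [ 0.4411 -0.3945  0.013 ]]
```

View pics/c4.png

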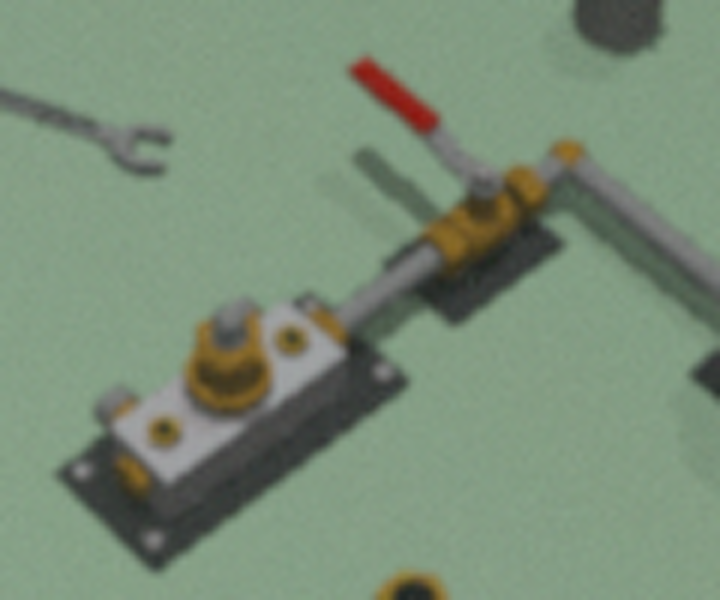

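View pics/c3.png

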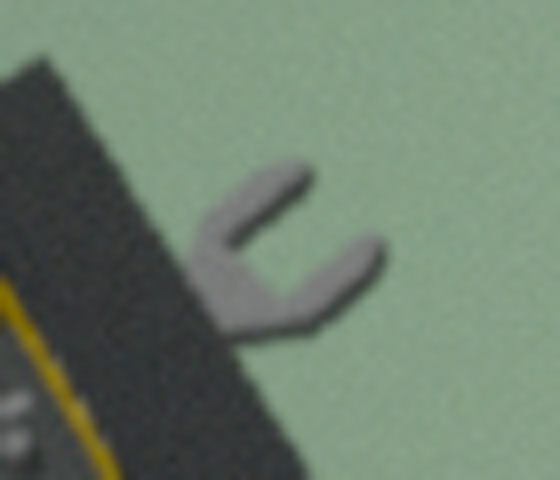

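move_arm --pt "-1 -0.71 0 0 0 0 1" --pt "-1 -0.71 0 0 0 0 1" --pt "-1 -0.71 0 0 0 0 1" --pt "-1 -0.71 0 0 0 0 1" --pt "-1 -0.71 0 0 0 0 1" --pt "-1 -0.71 0 0 0 0 1" --pt "-1 -0.71 0 0 0 0 1" --pt "-1 -0.71 0 0 0 0 1"

```text
time_s: 0.95
eef_pos: [0.3032, 0.3675, 0.2531]
eef_rot: [-0.0, 0.127, 0.992, -0.0]
wrist_force: [0.6, -0.4, -0.2]
opening: 1.0
```

move_arm --pt "-1 -0.71 0 0 0 0 1" --pt "-1 -0.71 0 0 0 0 1" --pt "-1 -0.71 0 0 0 0 1" --pt "-1 -0.71 0 0 0 0 1" --pt "-1 -0.71 0 0 0 0 1" --pt "-1 -0.71 0 0 0 0 1" --pt "-1 -0.71 0 0 0 0 1" --pt "-1 -0.71 0 0 0 0 1"

```text
time_s: 1.75
eef_pos: [0.4609, 0.1797, 0.2531]
eef_rot: [-0.0, 0.127, 0.992, -0.0]
wrist_force: [-0.8, 0.7, -0.6]
opening: 0.997
```

```bash
python3 - <<'E'
from h import *
o=telemetry.get_obs(); print(o['time_s'],o['eef_pos'],o['q'],rot(o['eef_rot']).as_matrix().round(3))
p,d,ci=snap('wrist','w1')
print(proj(ci,[[.5495,.0745,.112],[.5495,.0745,.089]],True))
E
```

```text
1.75 [0.46093441 0.17968706 0.25308643] [ 1.31270530e-01 -9.61305349e-04  1.80398206e+00  2.63790409e-05
  1.33891584e+00 -1.18464162e+00] [[-0.968  0.252 -0.   ]
 [ 0.252  0.968 -0.   ]
 [ 0.    -0.    -1.   ]]
[[185.06461843 290.95114102]
 [189.35602845 279.8729909 ]]
```

View pics/w1.png

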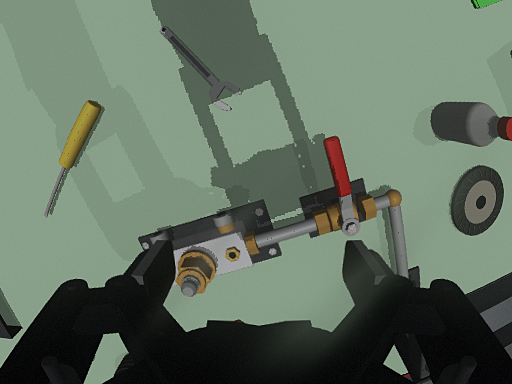

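move_arm --pt "-0.91 -0.4 0.3 0 0 0 1" --pt "-0.91 -0.4 0.3 0 0 0 1" --pt "-0.91 -0.4 0.3 0 0 0 1" --pt "-0.91 -0.4 0.3 0 0 0 1" --pt "-0.91 -0.4 0.3 0 0 0 1" --pt "-0.91 -0.4 0.3 0 0 0 1" --pt "-0.91 -0.4 0.3 0 0 0 1" --pt "-0.91 -0.4 0.3 0 0 0 1"

```text
time_s: 2.6
eef_pos: [0.6168, 0.057, 0.1925]
eef_rot: [-0.0, 0.127, 0.992, 0.0]
wrist_force: [-0.5, 0.7, -0.3]
opening: 1.006
```

```bash
python3 - <<'E'
from h import *
import time
o=telemetry.get_obs(); print(o['time_s'],o['eef_pos'])
p,d,ci=snap('wrist','w2')
q=proj(ci,[[.5495,.0745,.112],[.5495,.0745,.089]],True); print(q, ci)
u,v=q[1].astype(int); u0,v0=max(u-60,0),max(v-60,0); print(u0,v0)
cv2.imwrite('pics/w2c.png',cv2.resize(p[v0:v0+120,u0:u0+120,::-1],None,fx=5,fy=5,interpolation=cv2.INTER_CUBIC))
E
```

```text
2.6 [0.61681901 0.05702662 0.19252598]
[[259.11220322 112.89216515]
 [259.06267836 112.91199353]] {'K': array([[297.31863964,   0.        , 258.54919703],
       [  0.        , 297.31863964, 194.56331572],
       [  0.        ,   0.        ,   1.        ]]), 'origin': array([0.54954583, 0.07415215, 0.31402884]), 'orientation': array([ 0.78369842, -0.10813979, -0.08344479,  0.60593691])}
199 52
```

View pics/w2c.png

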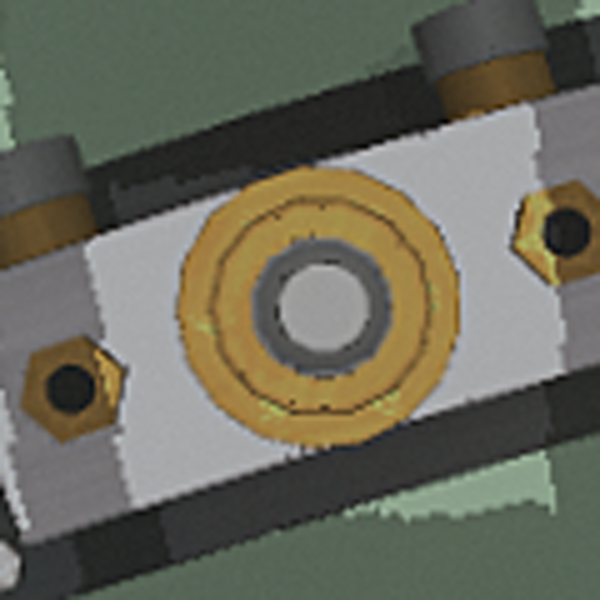

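```bash
python3 - <<'E'
from h import *
p,d,ci=load('w2')
hsv=cv2.cvtColor(p,cv2.COLOR_RGB2HSV)
print(plane(ci,[(199+64.2,52+61.2)],.112,True), 'collar', plane(ci,[(199+319/5-.4,52+307/5-.4)],.063,True))
# collar by mask
m=(hsv[...,0]>8)&(hsv[...,0]<32)&(hsv[...,1]>100); mm=np.zeros_like(m); mm[80:145,230:295]=m[80:145,230:295]
cn=max(cv2.findContours(mm.astype('uint8'),0,1)[0],key=cv2.contourArea); print(cv2.minEnclosingCircle(cn)); (c,r)=cv2.minEnclosingCircle(cn); print(plane(ci,[c],.063,True))
p,d,ci=load('w1')
cv2.imwrite('pics/w1c.png',cv2.resize(p[235:305,155:240,::-1],None,fx=8,fy=8,interpolation=cv2.INTER_CUBIC))
E
```

```text
[[0.55038886 0.07710348 0.112     ]] collar [[0.55026357 0.07721549 0.063     ]]
((262.385009765625, 112.82424926757812), 28.22260093688965)
[[0.55011679 0.07724058 0.063     ]]
```

View pics/w1c.png

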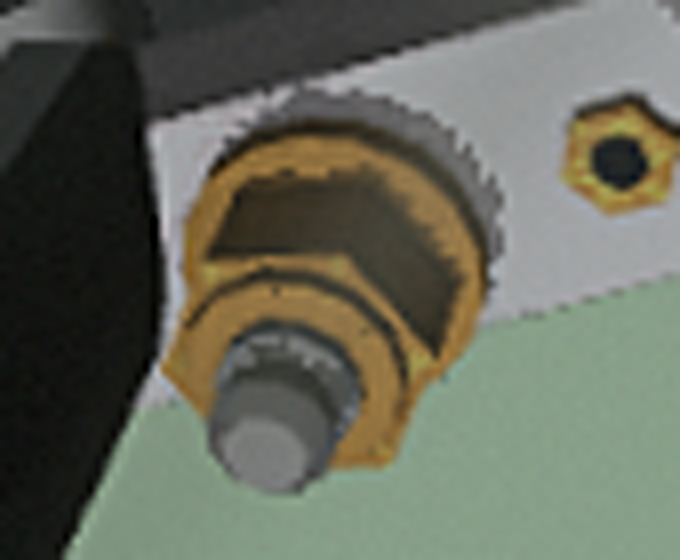

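```bash
python3 - <<'E'
from h import *
p,d,ci=load('w1')
c=np.array([(205,265),(350,262),(437,365),(165,368),(390,465)])
uv=c/8-.45+np.array([155,235])
P=plane(ci,uv,.087,True)[:,:2]; print(P.round(4))
from itertools import product
for ax in [(.5502,.0772),(.5495,.0745),P[[0,4]].mean(0)]:
    v=P-np.array(ax); print(ax,np.hypot(*v.T).round(4),np.degrees(np.arctan2(v[:,1],v[:,0])).round(1))
E
```

```text
[[0.5329 0.0688]
 [0.5369 0.0898]
 [0.5559 0.0964]
 [0.5481 0.0564]
 [0.5711 0.0838]]
(0.5502, 0.0772) [0.0193 0.0183 0.02   0.021  0.0219] [-154.1  136.7   73.6  -95.8   17.5]
(0.5495, 0.0745) [0.0176 0.0198 0.0228 0.0182 0.0235] [-161.   129.6   73.8  -94.4   23.3]
[0.5519725  0.07628505] [0.0205 0.0203 0.0205 0.0203 0.0205] [-158.6  138.3   79.1 -101.    21.4]
```

move_arm --pt "0.917 0.035 0 0 0 0 1" --pt "0.917 0.035 0 0 0 0 1" --pt "0.917 0.035 0 0 0 0 1" --pt "0 0 0.5 0 0 0.853 1" --pt "0 0 0.5 0 0 0.853 1" --pt "0 0 0.5 0 0 0.853 1" --pt "0 0 0.5 0 0 0.853 1" --pt "0 0 0.5 0 0 0.853 1"

```text
time_s: 3.45
eef_pos: [0.5501, 0.0777, 0.1301]
eef_rot: [-0.0, 0.345, 0.939, -0.0]
wrist_force: [0.4, 0.0, -0.7]
opening: 1.0
```

```bash
python3 - <<'E'
from h import *
o=telemetry.get_obs(); print(o['time_s'],o['eef_pos'],o['torque'],o['wrist_force'])
p,d,ci=snap('wrist','w3')
c=np.array(o['eef_pos']);Rm=rot(o['eef_rot']).as_matrix();print(Rm.round(3))
q=proj(ci,[[.551,.0768,.112],[.551,.0768,.089]],True); print(q)
u0,v0=195,200
cv2.imwrite('pics/w3c.png',cv2.resize(p[v0:v0+140,u0-20:u0+160,::-1],None,fx=4,fy=4,interpolation=cv2.INTER_CUBIC))
E
```

```text
3.45 [0.5500892  0.07766808 0.13012815] [-0.02708784  0.00085851  0.00590238] [ 0.39233592  0.01481233 -0.73629321]
[[-0.762  0.648 -0.   ]
 [ 0.648  0.762  0.   ]
 [ 0.    -0.    -1.   ]]
[[259.62717632 251.95637323]
 [259.53081648 234.55215117]]
```

View pics/w3c.png

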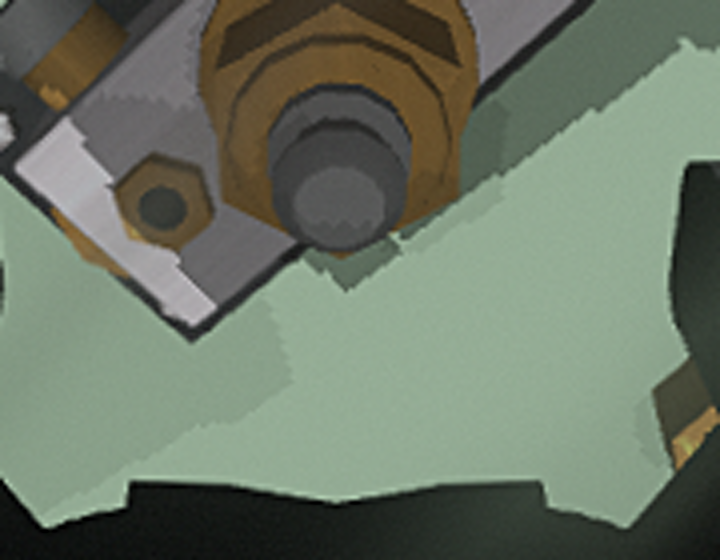

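move_arm --pt "0 0 0.8 0 0 0 1" --pt "0 0 0.8 0 0 0 1" --pt "0 0 0 0 0 0 0.6" --pt "0 0 0 0 0 0 0.3" --pt "0 0 0 0 0 0 0.2" --pt "0 0 0 0 0 0 0.2" --pt "0 0 0 0 0 0 0.2"

```text
time_s: 4.2
eef_pos: [0.5513, 0.0772, 0.0924]
eef_rot: [0.001, 0.343, 0.939, 0.0]
wrist_force: [-1.7, -0.7, 6.2]
opening: 0.408
```

```bash
cat > s.py <<'E'
from h import *
o=telemetry.get_obs(); print(o['time_s'],'pos',o['eef_pos'].round(4),'F',o['wrist_force'].round(2),'T',o['torque'].round(3),'op',round(o['opening'],3),'q',o['q'].round(2)); M=rot(o['eef_rot']).as_matrix(); print('yaw x',np.degrees(np.arctan2(M[1,0],M[0,0])).round(2),'zaxis',M[:,2].round(3))
E
python3 s.py
```

```text
4.2 pos [0.5513 0.0772 0.0924] F [-1.73 -0.74  6.25] T [-0.182  0.435  0.095] op 0.408 q [-0.07  0.34  1.77 -0.    1.03 -0.94]
yaw x 139.84 zaxis [ 0.002 -0.    -1.   ]
```

move_arm --pt "0 0 -0.1 0 0 0 0.2" --pt "0 0 0 0 0 0.5 0.2" --pt "0 0 0 0 0 1 0.2" --pt "0 0 0 0 0 1 0.2" --pt "0 0 0 0 0 1 0.2" --pt "0 0 0 0 0 1 0.2" --pt "0 0 0 0 0 1 0.2"

```text
time_s: 4.9
eef_pos: [0.551, 0.0771, 0.0927]
eef_rot: [0.001, 0.598, 0.802, 0.0]
wrist_force: [5.7, -0.3, -10.8]
opening: 0.404
```

```bash
python3 s.py
```

```text
4.9 pos [0.551  0.0771 0.0927] F [  5.74  -0.28 -10.81] T [-0.18  -0.931  0.147] op 0.404 q [-0.07  0.34  1.77 -0.    1.03 -0.36]
yaw x 106.57 zaxis [ 0.002 -0.    -1.   ]
```

move_arm --pt "0 0 0.05 0 0 1 0.2" --pt "0 0 0 0 0 1 0.2" --pt "0 0 0 0 0 1 0.2" --pt "0 0 0 0 0 1 0.2" --pt "0 0 0 0 0 1 0.2" --pt "0 0 0 0 0 1 0.2"

```text
time_s: 5.5
eef_pos: [0.551, 0.0772, 0.0926]
eef_rot: [0.001, 0.816, 0.578, 0.0]
wrist_force: [1.4, -1.3, -1.8]
opening: 0.405
```

```bash
python3 s.py
```

```text
5.5 pos [0.551  0.0772 0.0926] F [ 1.4  -1.28 -1.76] T [-0.209 -0.093  0.164] op 0.405 q [-0.07  0.34  1.77 -0.    1.03  0.27]
yaw x 70.59 zaxis [ 0.001 -0.    -1.   ]
```

Turned 69° so far, torque steady at 0.16 N m. Continue with 5 rows, then slow.

move_arm --pt "0 0 0 0 0 1 0.2" --pt "0 0 0 0 0 1 0.2" --pt "0 0 0 0 0 1 0.2" --pt "0 0 0 0 0 1 0.2" --pt "0 0 0 0 0 1 0.2"

```text
time_s: 6.0
eef_pos: [0.5508, 0.0773, 0.0926]
eef_rot: [0.0, 0.938, 0.347, 0.0]
wrist_force: [0.7, -1.1, -0.1]
opening: 0.406
```

```bash
python3 s.py
```

```text
6.0 pos [0.5508 0.0773 0.0926] F [ 0.69 -1.09 -0.11] T [-0.085 -0.003  0.177] op 0.406 q [-0.07  0.34  1.77 -0.    1.03  0.79]
yaw x 40.59 zaxis [ 0.001 -0.    -1.   ]
```

move_arm --pt "0 0 0 0 0 1 0.2" --pt "0 0 0 0 0 1 0.2" --pt "0 0 0 0 0 0.8 0.2" --pt "0 0 0 0 0 0.6 0.2"

```text
time_s: 6.4
eef_pos: [0.5508, 0.0773, 0.0926]
eef_rot: [0.001, 0.984, 0.177, 0.0]
wrist_force: [1.0, -0.6, -0.8]
opening: 0.407
```

```bash
python3 s.py
```

```text
6.4 pos [0.5508 0.0773 0.0926] F [ 1.   -0.65 -0.83] T [-0.055 -0.066  1.464] op 0.407 q [-0.07  0.34  1.77 -0.    1.03  1.14]
yaw x 20.41 zaxis [ 0.001 -0.001 -1.   ]
```

move_arm --pt "0 0 0 0 0 0 0.8" --pt "0 0 0 0 0 0 0.8" --pt "0 0 0 0 0 0 0.8" --pt "0 0 -1 0 0 0 0.8" --pt "0 0 -1 0 0 0 0.8" --pt "0 0 -1 0 0 0 0.8" --pt "0 0 -1 0 0 0 1"

```text
time_s: 7.1
eef_pos: [0.5504, 0.0774, 0.1931]
eef_rot: [-0.0, 0.984, 0.177, 0.0]
wrist_force: [0.1, -0.1, -0.1]
opening: 0.943
```

```bash
cat > plan.py <<'E'
from h import *
import sys,json
# plan x y z yawx n : rows toward the target from the measured pose (tool down), constant per-row numbers
def plan(t,yaw,n,pos=None,yaw0=None,op=1):
    o=telemetry.get_obs(); M=rot(o['eef_rot']).as_matrix()
    pos=np.array(o['eef_pos'] if pos is None else pos); yaw0=np.degrees(np.arctan2(M[1,0],M[0,0])) if yaw0 is None else yaw0
    dy=(yaw-yaw0+180)%360-180; d=(np.array(t)-pos)/n; rows=[]
    for k in range(n):
        a=np.radians(yaw0+dy*k/n); x=np.array([np.cos(a),np.sin(a),0]); y=np.array([np.sin(a),-np.cos(a),0])
        rows.append([round(float(d@x/.025),2),round(float(d@y/.025),2),round(float(-d[2]/.025),2),0,0,round(-dy/n/6,2),op])
    return rows
def show(r):
    for i in range(0,len(r),8): print(json.dumps(r[i:i+8]))
E
python3 s.py; python3 - <<'E'
from plan import *
show(plan([.4356,-.372,.15],95,20))
E
```

```text
7.1 pos [0.5504 0.0774 0.1931] F [ 0.11 -0.15 -0.06] T [ 0.006 -0.065 -0.034] op 0.943 q [-0.07  0.2   1.71  0.    1.23  1.14]
yaw x 20.45 zaxis [ 0.  0. -1.]
[[-0.53, 0.76, 0.09, 0, 0, -0.62, 1], [-0.58, 0.73, 0.09, 0, 0, -0.62, 1], [-0.62, 0.69, 0.09, 0, 0, -0.62, 1], [-0.67, 0.64, 0.09, 0, 0, -0.62, 1], [-0.71, 0.6, 0.09, 0, 0, -0.62, 1], [-0.74, 0.55, 0.09, 0, 0, -0.62, 1], [-0.78, 0.5, 0.09, 0, 0, -0.62, 1], [-0.81, 0.45, 0.09, 0, 0, -0.62, 1]]
[[-0.84, 0.4, 0.09, 0, 0, -0.62, 1], [-0.86, 0.34, 0.09, 0, 0, -0.62, 1], [-0.88, 0.29, 0.09, 0, 0, -0.62, 1], [-0.9, 0.23, 0.09, 0, 0, -0.62, 1], [-0.91, 0.17, 0.09, 0, 0, -0.62, 1], [-0.92, 0.11, 0.09, 0, 0, -0.62, 1], [-0.93, 0.05, 0.09, 0, 0, -0.62, 1], [-0.93, -0.01, 0.09, 0, 0, -0.62, 1]]
[[-0.92, -0.07, 0.09, 0, 0, -0.62, 1], [-0.92, -0.13, 0.09, 0, 0, -0.62, 1], [-0.91, -0.19, 0.09, 0, 0, -0.62, 1], [-0.89, -0.25, 0.09, 0, 0, -0.62, 1]]
```

move_arm --pt "-0.53 0.76 0.09 0 0 -0.62 1" --pt "-0.58 0.73 0.09 0 0 -0.62 1" --pt "-0.62 0.69 0.09 0 0 -0.62 1" --pt "-0.67 0.64 0.09 0 0 -0.62 1" --pt "-0.71 0.6 0.09 0 0 -0.62 1" --pt "-0.74 0.55 0.09 0 0 -0.62 1" --pt "-0.78 0.5 0.09 0 0 -0.62 1" --pt "-0.81 0.45 0.09 0 0 -0.62 1"

```text
time_s: 7.9
eef_pos: [0.5039, -0.1031, 0.1742]
eef_rot: [0.0, 0.905, 0.425, 0.0]
wrist_force: [0.3, -0.6, -0.5]
opening: 0.998
```

move_arm --pt "-0.84 0.4 0.09 0 0 -0.62 1" --pt "-0.86 0.34 0.09 0 0 -0.62 1" --pt "-0.88 0.29 0.09 0 0 -0.62 1" --pt "-0.9 0.23 0.09 0 0 -0.62 1" --pt "-0.91 0.17 0.09 0 0 -0.62 1" --pt "-0.92 0.11 0.09 0 0 -0.62 1" --pt "-0.93 0.05 0.09 0 0 -0.62 1" --pt "-0.93 -0.01 0.09 0 0 -0.62 1"

```text
time_s: 8.7
eef_pos: [0.4579, -0.2829, 0.1561]
eef_rot: [0.0, 0.765, 0.644, 0.0]
wrist_force: [-0.3, -0.5, 0.3]
opening: 0.998
```

move_arm --pt "-0.92 -0.07 0.09 0 0 -0.62 1" --pt "-0.92 -0.13 0.09 0 0 -0.62 1" --pt "-0.91 -0.19 0.09 0 0 -0.62 1" --pt "-0.89 -0.25 0.09 0 0 -0.62 1"

```text
time_s: 9.1
eef_pos: [0.4347, -0.3727, 0.1471]
eef_rot: [0.0, 0.676, 0.737, 0.0]
wrist_force: [0.6, 0.4, -0.2]
opening: 1.001
```

```bash
python3 s.py; python3 - <<'E'
from h import *
p,d,ci=snap('wrist','w4')
E
```

```text
9.1 pos [ 0.4347 -0.3727  0.1471] F [ 0.61  0.42 -0.16] T [ 0.002 -0.03  -0.03 ] op 1.001 q [-0.92  0.29  1.7   0.    1.15 -1.  ]
yaw x 94.99 zaxis [ 0. -0. -1.]
```

View pics/w4.png

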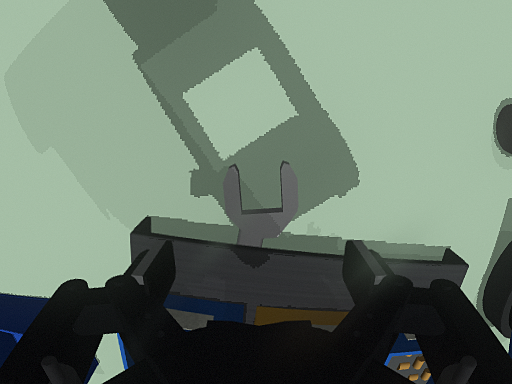

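```bash
python3 - <<'E'
from h import *
p,d,ci=load('w4')
n=['tipL','tipR','throatL','throatR','outL','outR','shelfL','shelfR']
uv=[(234,164),(286,163),(241,211),(283,210),(225,205),(298,201),(147,220),(446,250)]
P=plane(ci,uv,.013,True); 
for a,b in zip(n,P): print(a,b.round(4))
print(plane(ci,uv[6:],.04,True))
t=(P[0]+P[1])/2-(P[2]+P[3])/2; print(np.degrees(np.arctan2(t[1],t[0])), (P[2]+P[3])/2)
cv2.imwrite('pics/w4c.png',cv2.resize(p[150:280,190:330,::-1],None,fx=5,fy=5,interpolation=cv2.INTER_CUBIC))
E
```

```text
tipL [ 0.4105 -0.3505  0.013 ]
tipR [ 0.4556 -0.3456  0.013 ]
throatL [ 0.4197 -0.3931  0.013 ]
throatR [ 0.4577 -0.3888  0.013 ]
outL [ 0.4048 -0.3887  0.013 ]
outR [ 0.4703 -0.3791  0.013 ]
shelfL [ 0.3292 -0.4111  0.013 ]
shelfR [ 0.6485 -0.422   0.013 ]
[[ 0.33967338 -0.39976134  0.04      ]
 [ 0.6252366  -0.40954995  0.04      ]]
97.49595198984959 [ 0.43866789 -0.39094422  0.013     ]
```

View pics/w4c.png

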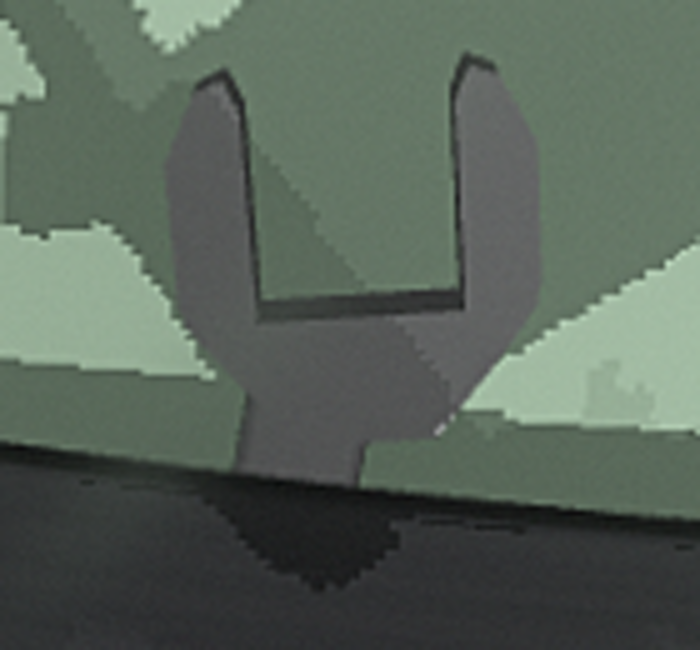

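move_arm --pt "0.14 0.06 0.98 0 0 -0.3 1" --pt "0 0 0.98 0 0 0 1" --pt "0 0 0.98 0 0 0 1" --pt "0 0 0.98 0 0 0 1" --pt "0 0 0.5 0 0 0 1" --pt "0 0 0.45 0 0 0 1"

```text
time_s: 9.75
eef_pos: [0.4362, -0.3679, 0.0246]
eef_rot: [-0.0, 0.665, 0.747, 0.0]
wrist_force: [-0.6, -0.2, 0.1]
opening: 0.997
```

move_arm --pt "0 0 0 0 0 0 0.7" --pt "0 0 0 0 0 0 0.5" --pt "0 0 0 0 0 0 0.5" --pt "0 0 0 0 0 0 0.5"

```text
time_s: 10.15
eef_pos: [0.4366, -0.3685, 0.0263]
eef_rot: [0.001, 0.665, 0.747, -0.0]
wrist_force: [-0.8, 2.2, 2.1]
opening: 0.735
```

```bash
python3 s.py; python3 - <<'E'
from h import *
p,d,ci=snap('wrist','w5')
E
```

```text
10.15 pos [ 0.4366 -0.3685  0.0263] F [-0.81  2.19  2.1 ] T [ 0.252  0.242 -0.075] op 0.735 q [-0.91  0.48  1.74  0.    0.92 -1.02]
yaw x 96.61 zaxis [ 0.001 -0.001 -1.   ]
```

View pics/w5.png

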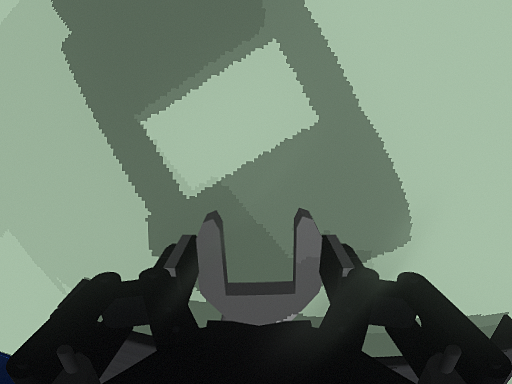

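```bash
python3 - <<'E'
from h import *
p,d,ci=load('top0')
for n,uv in dict(sd_tip=(318,233),sd_mid=(292,252),sd_end=(266,274),tub=(356,139),stack=(310,115),sparenut=(240,144),ss1=(208,254),ss2=(228,294),shelfcorner1=(406,160),shelfc2=(404,274)).items(): print(n,plane(ci,[uv],.01)[0].round(3))
from plan import *
show(plan([.445,-.308,.028],96.6,3,op=.5)); 
show(plan([.535,-.165,.028],96.6,7,pos=[.445,-.308,.028],op=.5))
E
```

```text
sd_tip [ 0.439 -0.162  0.01 ]
sd_mid [ 0.381 -0.085  0.01 ]
sd_end [ 0.314 -0.008  0.01 ]
tub [ 0.728 -0.276  0.01 ]
stack [ 0.8   -0.135  0.01 ]
sparenut [0.707 0.079 0.01 ]
ss1 [0.37  0.167 0.01 ]
ss2 [0.253 0.104 0.01 ]
shelfcorner1 [ 0.665 -0.427  0.01 ]
shelfc2 [ 0.323 -0.418  0.01 ]
[[0.79, 0.2, -0.02, 0, 0, 0.0, 0.5], [0.79, 0.2, -0.02, 0, 0, 0.0, 0.5], [0.79, 0.2, -0.02, 0, 0, 0.0, 0.5]]
[[0.75, 0.6, -0.0, 0, 0, 0.0, 0.5], [0.75, 0.6, -0.0, 0, 0, 0.0, 0.5], [0.75, 0.6, -0.0, 0, 0, 0.0, 0.5], [0.75, 0.6, -0.0, 0, 0, 0.0, 0.5], [0.75, 0.6, -0.0, 0, 0, 0.0, 0.5], [0.75, 0.6, -0.0, 0, 0, 0.0, 0.5], [0.75, 0.6, -0.0, 0, 0, 0.0, 0.5]]
```

move_arm --pt "0.4 0.1 0 0 0 0 0.5" --pt "0.8 0.2 0 0 0 0 0.5" --pt "0.8 0.2 0 0 0 0 0.5" --pt "0.6 0.3 0 0 0 0 0.5" --pt "0.75 0.6 0 0 0 0 0.5" --pt "0.75 0.6 0 0 0 0 0.5" --pt "0.75 0.6 0 0 0 0 0.5" --pt "0.75 0.6 0 0 0 0 0.5"

```text
time_s: 11.0
eef_pos: [0.5001, -0.2182, 0.0261]
eef_rot: [0.001, 0.665, 0.747, -0.0]
wrist_force: [-2.0, -4.5, 5.4]
opening: 0.738
```

move_arm --pt "0.75 0.6 0 0 0 0 0.5" --pt "0.75 0.6 0 0 0 0 0.5" --pt "0.5 0.4 0 0 0 0 0.5" --pt "0 0 0 0 0 0 0.5"

```text
time_s: 11.4
eef_pos: [0.5349, -0.1618, 0.0261]
eef_rot: [0.0, 0.664, 0.748, 0.001]
wrist_force: [3.5, 5.0, 6.8]
opening: 0.741
```

```bash
python3 s.py; python3 - <<'E'
from h import *
p,d,ci=snap('top','t2')
cv2.imwrite('pics/t2c.png',cv2.resize(p[130:300,220:420,::-1],None,fx=4,fy=4,interpolation=cv2.INTER_CUBIC))
E
```

```text
11.4 pos [ 0.5349 -0.1618  0.0261] F [3.53 4.95 6.81] T [ 0.744 -0.348  0.046] op 0.741 q [-0.51  0.46  1.78  0.    0.91 -0.63]
yaw x 96.78 zaxis [ 0.002  0.001 -1.   ]
```

View pics/t2c.png

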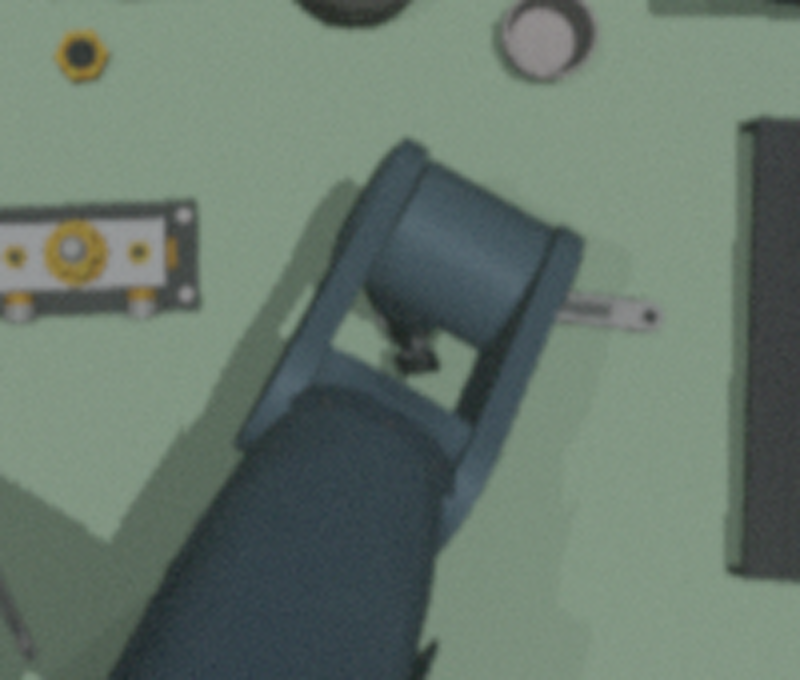

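```bash
python3 - <<'E'
from h import *
p,d,ci=load('t2')
print(plane(ci,[(220+560/4,130+308/4),(220+655/4,130+318/4)],.011))
from plan import *
show(plan([.5206,-.261,.105],81.7,5,pos=[.5349,-.1618,.105]))
E
```

```text
[[ 0.51988415 -0.28781113  0.011     ]
 [ 0.51371169 -0.35894628  0.011     ]]
[[-0.77, -0.21, -0.0, 0, 0, 0.5, 1], [-0.78, -0.17, -0.0, 0, 0, 0.5, 1], [-0.79, -0.12, -0.0, 0, 0, 0.5, 1], [-0.8, -0.08, -0.0, 0, 0, 0.5, 1], [-0.8, -0.04, -0.0, 0, 0, 0.5, 1]]
```

move_arm --pt "0 0 0 0 0 0 1" --pt "0 0 0 0 0 0 1" --pt "0 0 -1 0 0 0 1" --pt "0 0 -1 0 0 0 1" --pt "0 0 -1 0 0 0 1"

```text
time_s: 11.95
eef_pos: [0.5325, -0.1648, 0.1003]
eef_rot: [-0.001, 0.665, 0.747, -0.0]
wrist_force: [1.0, -0.4, -0.6]
opening: 0.996
```

move_arm --pt "-0.77 -0.21 0 0 0 0.5 1" --pt "-0.78 -0.17 0 0 0 0.5 1" --pt "-0.79 -0.12 0 0 0 0.5 1" --pt "-0.8 -0.08 0 0 0 0.4 1" --pt "-0.8 -0.04 0 0 0 0.4 1"

```text
time_s: 12.45
eef_pos: [0.5184, -0.2645, 0.0997]
eef_rot: [-0.001, 0.751, 0.661, -0.0]
wrist_force: [0.4, -0.3, 0.7]
opening: 1.002
```

```bash
python3 s.py; python3 - <<'E'
from h import *
p,d,ci=snap('wrist','w6')
E
```

```text
12.45 pos [ 0.5184 -0.2645  0.0997] F [ 0.42 -0.34  0.67] T [-0.035  0.022  0.01 ] op 1.002 q [-0.68  0.38  1.7   0.    1.07 -0.55]
yaw x 82.69 zaxis [-0.001  0.001 -1.   ]
```

View pics/w6.png

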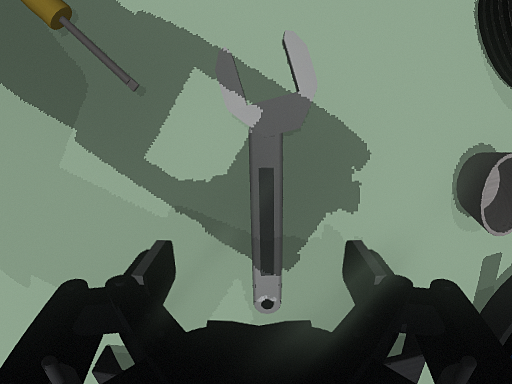

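```bash
python3 - <<'E'
from h import *
p,d,ci=load('w6')
L=plane(ci,[(250.5,140),(252,190),(253.5,240),(254,290)],.011,True)
R_=plane(ci,[(281.5,140),(282.5,190),(282.5,240),(280.5,290)],.011,True)
m=(L+R_)/2; print(m.round(4)); print(np.hypot(*(L-R_)[:,:2].T).round(4))
e=m[0]-m[3]; print(np.degrees(np.arctan2(e[1],e[0])))
P=plane(ci,[(267,303),(267,311),(246,101),(307,97),(220,52),(287,35)],.013,True); print(P.round(4))
hsv=cv2.cvtColor(p,cv2.COLOR_RGB2HSV)
cv2.imwrite('pics/w6c.png',cv2.resize(p[20:150,200:330,::-1],None,fx=5,fy=5,interpolation=cv2.INTER_CUBIC))
E
```

```text
[[ 0.529  -0.2161  0.011 ]
 [ 0.5255 -0.2526  0.011 ]
 [ 0.5213 -0.2924  0.011 ]
 [ 0.5154 -0.3388  0.011 ]]
[0.0219 0.0223 0.0225 0.0223]
83.66811297729606
[[ 0.5137 -0.351   0.013 ]
 [ 0.5127 -0.3598  0.013 ]
 [ 0.5187 -0.1871  0.013 ]
 [ 0.5611 -0.1891  0.013 ]
 [ 0.5053 -0.1496  0.013 ]
 [ 0.5529 -0.1433  0.013 ]]
```

View pics/w6c.png

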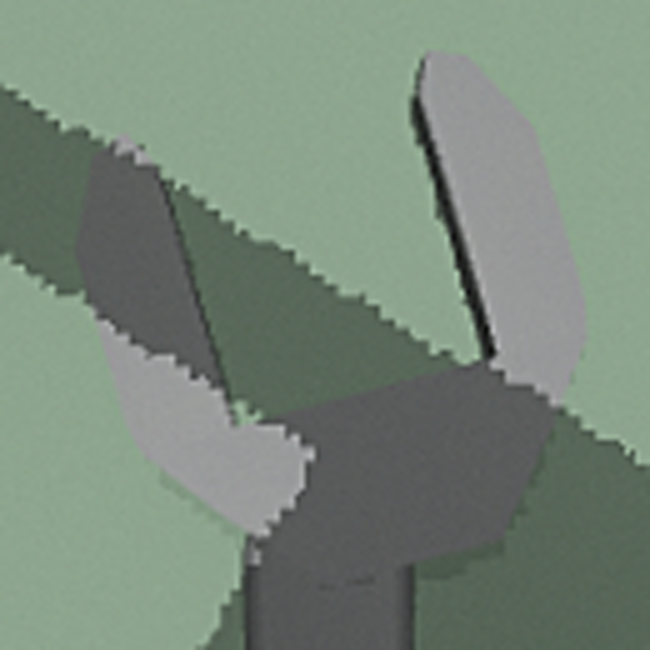

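move_arm --pt "0.17 0.21 1 0 0 0 1" --pt "0 0 1 0 0 0 0.8" --pt "0 0 0.6 0 0 0 0.6" --pt "0 0 0.45 0 0 0 0.6"

```text
time_s: 12.9
eef_pos: [0.524, -0.26, 0.0224]
eef_rot: [-0.001, 0.75, 0.661, -0.0]
wrist_force: [-1.1, 0.8, 0.4]
opening: 0.6
```

move_arm --pt "0 0 0 0 0 0 0.3" --pt "0 0 0 0 0 0 0" --pt "0 0 0 0 0 0 0" --pt "0 0 0 0 0 0 0" --pt "0 0 0 0 0 0 0" --pt "0 0 0 0 0 0 0"

```text
time_s: 13.5
eef_pos: [0.5253, -0.2612, 0.0246]
eef_rot: [0.001, 0.75, 0.661, 0.0]
wrist_force: [-0.2, 0.3, -0.5]
opening: 0.259
```

```bash
python3 s.py
```

```text
13.5 pos [ 0.5253 -0.2612  0.0246] F [-0.17  0.27 -0.55] T [ 0.067  0.003 -0.061] op 0.259 q [-0.66  0.51  1.7   0.    0.93 -0.54]
yaw x 82.81 zaxis [ 0.001 -0.001 -1.   ]
```

```bash
python3 - <<'E'
from plan import *
show(plan([.4991,-.0732,.0961],65.4,8,pos=[.525,-.261,.0986],op=0))
E
```

```text
[[0.92, -0.25, 0.01, 0, 0, 0.36, 0], [0.91, -0.28, 0.01, 0, 0, 0.36, 0], [0.89, -0.31, 0.01, 0, 0, 0.36, 0], [0.88, -0.35, 0.01, 0, 0, 0.36, 0], [0.87, -0.38, 0.01, 0, 0, 0.36, 0], [0.85, -0.41, 0.01, 0, 0, 0.36, 0], [0.84, -0.45, 0.01, 0, 0, 0.36, 0], [0.82, -0.48, 0.01, 0, 0, 0.36, 0]]
```

move_arm --pt "0 0 -0.96 0 0 0 0" --pt "0 0 -1 0 0 0 0" --pt "0 0 -1 0 0 0 0"

```text
time_s: 13.8
eef_pos: [0.5244, -0.2606, 0.0983]
eef_rot: [-0.001, 0.75, 0.661, -0.0]
wrist_force: [0.6, 0.3, -4.2]
opening: 0.26
```

move_arm --pt "0.92 -0.25 0 0 0 0.36 0" --pt "0.91 -0.28 0 0 0 0.36 0" --pt "0.89 -0.31 0 0 0 0.36 0" --pt "0.88 -0.35 0 0 0 0.36 0" --pt "0.87 -0.38 0 0 0 0.36 0" --pt "0.85 -0.41 0 0 0 0.36 0" --pt "0.84 -0.45 0 0 0 0.36 0" --pt "0.82 -0.48 0 0 0 0.36 0"

```text
time_s: 14.6
eef_pos: [0.4983, -0.0719, 0.0979]
eef_rot: [-0.0, 0.841, 0.541, -0.0]
wrist_force: [0.8, -1.0, -3.5]
opening: 0.258
```

```bash
python3 s.py; python3 - <<'E'
from h import *
p,d,ci=snap('wrist','w7')
E
```

```text
14.6 pos [ 0.4983 -0.0719  0.0979] F [ 0.77 -0.98 -3.54] T [-0.055  0.001  0.047] op 0.258 q [-0.38  0.23  1.9  -0.    1.01  0.05]
yaw x 65.44 zaxis [-0.001  0.    -1.   ]
```

View pics/w7.png

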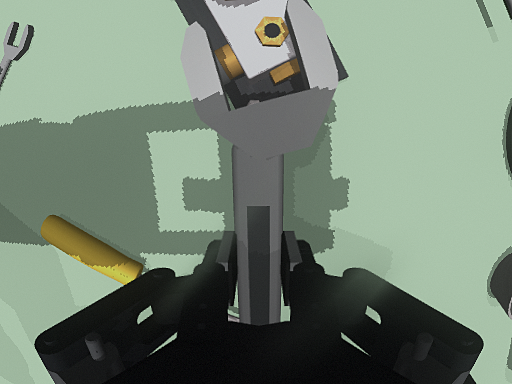

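```bash
python3 - <<'E'
from h import *
p,d,ci=load('w7')
cv2.imwrite('pics/w7c.png',cv2.resize(p[0:170,170:350,::-1],None,fx=4,fy=4,interpolation=cv2.INTER_CUBIC))
p2,d2,c2=snap('top','t3'); cv2.imwrite('pics/t3c.png',cv2.resize(p2[150:270,200:320,::-1],None,fx=5,fy=5,interpolation=cv2.INTER_CUBIC))
p2,d2,c2=snap('scene','s3'); cv2.imwrite('pics/s3c.png',cv2.resize(p2[130:230,190:310,::-1],None,fx=5,fy=5,interpolation=cv2.INTER_CUBIC))
E
```

```text
(no output)
```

View pics/w7c.png

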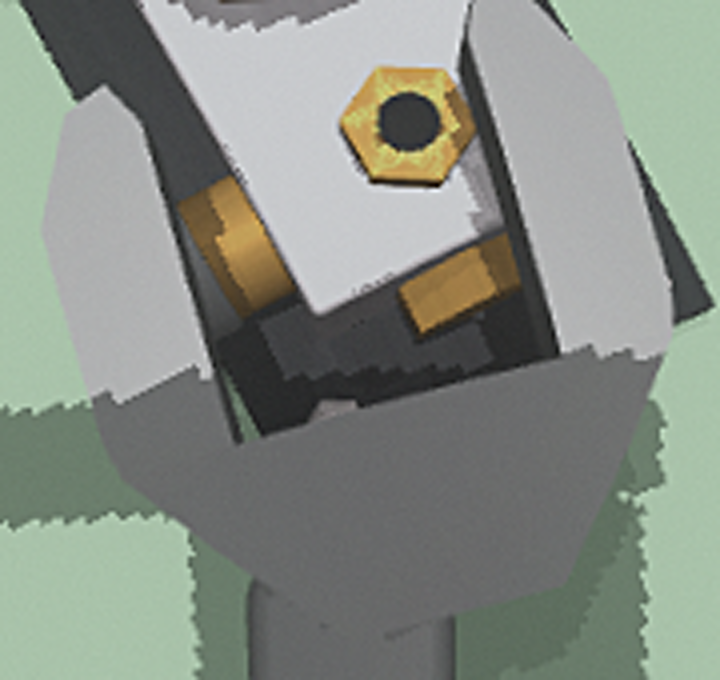

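View pics/t3c.png

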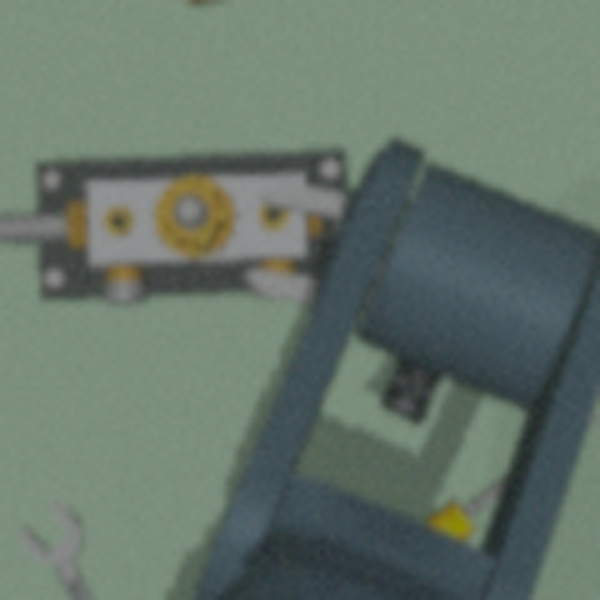

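View pics/s3c.png

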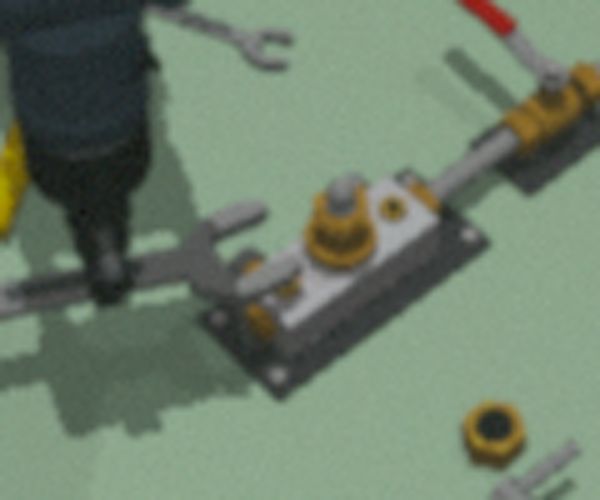

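```bash
python3 - <<'E'
from h import *
p,d,ci=load('w7')
c=np.array([(240,440),(557,355),(147,130),(467,50),(45,220),(95,405),(672,285)]); uv=c/4-.4+np.array([170,0])
for zt in (.0845,.0863,.088):
    P=plane(ci,uv,zt,True)[:,:2]
    w=P[1]-P[0]; e=P[2]-P[0]; f=P[3]-P[1]
    o=np.degrees(np.arctan2(w[1],w[0]))+90
    mid=(P[0]+P[1])/2; od=np.array([np.cos(np.radians(o)),np.sin(np.radians(o))])
    J=mid+.0215*od
    print(zt,'throat width',np.hypot(*w).round(4),'o',o.round(1),[np.degrees(np.arctan2(a[1],a[0])).round(1) for a in(e,f)],'J',J.round(4))
pos=np.array([.4983,-.0719]); yaw=np.radians(65.44)
print('nominal J',pos+.1003*np.array([np.cos(yaw),np.sin(yaw)]))
print(telemetry.get_obs()['eef_pos'])
E
```

```text
0.0845 throat width 0.037 o 81.1 [np.float64(81.6), np.float64(81.0)] J [0.5366 0.0157]
0.0863 throat width 0.0365 o 81.1 [np.float64(81.6), np.float64(81.0)] J [0.5365 0.0157]
0.088 throat width 0.036 o 81.1 [np.float64(81.6), np.float64(81.0)] J [0.5364 0.0156]
nominal J [0.53998929 0.01932551]
[ 0.49819764 -0.07163673  0.09774872]
```

```bash
python3 - <<'E'
from h import *
p,d,ci=load('t3')
uv=np.array([(265,193),(245,277)])/5-.4+np.array([200,150])
P=plane(ci,uv,.085)[:,:2]; print(P, np.hypot(*(P[0]-P[1])))
N=plane(ci,[np.array([190,210])/5-.4+np.array([200,150])],.112)[0,:2]; N2=plane(ci,[np.array([195,216])/5-.4+np.array([200,150])],.063)[0,:2]
print(N,N2)
o=np.radians(81.2); od=np.array([np.cos(o),np.sin(o)]); n=np.array([od[1],-od[0]])
for X in(N,N2):
    v=X-P.mean(0); print('along',v@od,'lat',v@n)
E
```

```text
[[0.56446442 0.03456378]
 [0.51588911 0.04501762]] 0.04968745628941193
[0.55173632 0.07564851] [0.55212763 0.07606293]
along 0.037204150402317095 lat 0.0059377507512955
along 0.03767355322138571 lat 0.006261048544591784
```

move_arm --pt "0 0 0.06 0 0 0.13 0" --pt "0.6 -0.1 0 0 0 0 0" --pt "0.6 -0.1 0 0 0 0 0" --pt "0 0 0 0 0 0 0"

```text
time_s: 15.15
eef_pos: [0.5076, -0.0435, 0.0964]
eef_rot: [-0.0, 0.845, 0.535, 0.0]
wrist_force: [0.2, -0.3, -5.3]
opening: 0.259
```

```bash
python3 s.py; python3 - <<'E'
from h import *
p,d,ci=snap('wrist','w8')
cv2.imwrite('pics/w8c.png',cv2.resize(p[0:150,170:350,::-1],None,fx=4,fy=4,interpolation=cv2.INTER_CUBIC))
p2,d2,c2=snap('top','t4'); cv2.imwrite('pics/t4c.png',cv2.resize(p2[170:240,210:290,::-1],None,fx=8,fy=8,interpolation=cv2.INTER_CUBIC))
E
```

```text
15.15 pos [ 0.5076 -0.0435  0.0964] F [ 0.17 -0.33 -5.3 ] T [-0.095  0.025  0.058] op 0.259 q [-0.32  0.24  1.89  0.    1.01  0.12]
yaw x 64.75 zaxis [ 0.  0. -1.]
```

View pics/w8c.png

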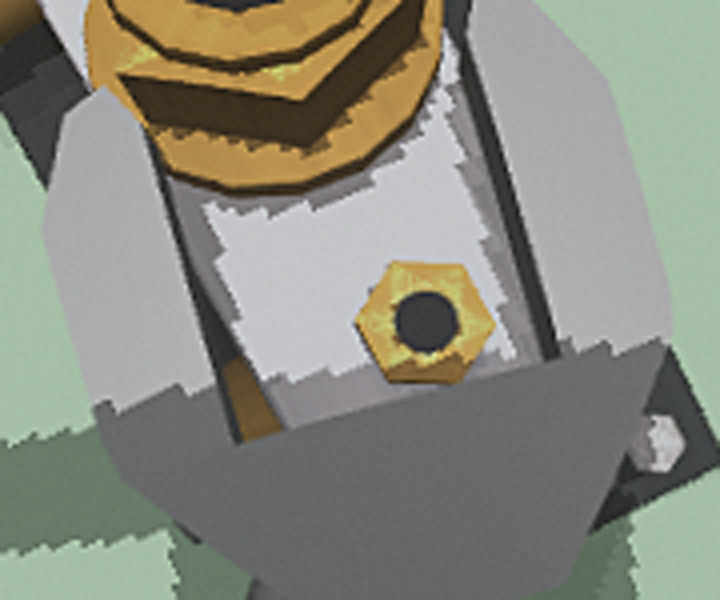

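View pics/t4c.png

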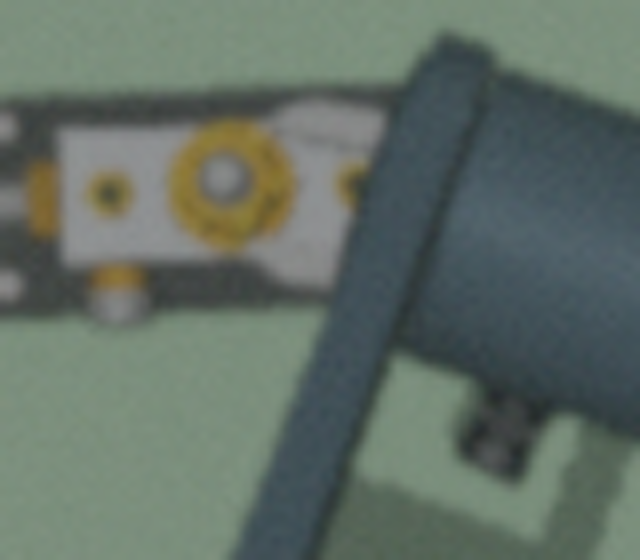

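```bash
python3 - <<'E'
from h import *
p,d,ci=load('w8')
c=np.array([(120,76),(302,100),(424,4),(240,440),(557,357),(150,135),(467,50)]); uv=c/4-.4+np.array([170,0])
P=plane(ci,uv[:3],.0865,True)[:,:2]; Q=plane(ci,uv[3:],.0843,True)[:,:2]
AB=P[1]-P[0];BC=P[2]-P[1];AC=P[2]-P[0]
ang=lambda a:np.degrees(np.arctan2(a[1],a[0])).round(1)
print('len',[np.hypot(*a).round(4) for a in(AB,BC,AC)],'ang AB',ang(AB),'BC',ang(BC),'AC',ang(AC))
w=Q[1]-Q[0]; print('throat',np.hypot(*w),'o',ang(w)+90,ang(Q[2]-Q[0]),ang(Q[3]-Q[1]))
o=np.radians(80.5); od=np.array([np.cos(o),np.sin(o)]); n=np.array([od[1],-od[0]])
J=(Q[0]+Q[1])/2+.0215*od; Nc=(P[0]+P[2])/2+.0104*od; print('J',J,'N',Nc, 'true',(.5509,.0772))
for X in(Nc,P[1]+.0208*od,np.array([.5509,.0772])): print('along',((X-J)@od).round(4),'lat',((X-J)@n).round(4))
E
```

```text
len [np.float64(0.0207), np.float64(0.018), np.float64(0.0347)] ang AB -36.2 BC 16.4 AC -11.9
throat 0.03657817947668184 o 80.1 80.6 80.2
J [0.54687392 0.04351686] N [0.55010403 0.07634859] true (0.5509, 0.0772)
along 0.0329 lat -0.0022
along 0.0347 lat -0.0011
along 0.0339 lat -0.0016
```

move_arm --pt "-0.02 -0.08 0 0 0 0 0" --pt "0.32 -0.09 0 0 0 0 0" --pt "0.32 -0.09 0 0 0 0 0" --pt "0 0 0 0 0 0 0"

```text
time_s: 15.65
eef_pos: [0.5081, -0.0259, 0.0966]
eef_rot: [-0.0, 0.844, 0.536, 0.0]
wrist_force: [-0.0, -1.0, -4.3]
opening: 0.256
```

```bash
python3 s.py; python3 - <<'E'
from h import *
p,d,ci=snap('wrist','w9')
cv2.imwrite('pics/w9c.png',cv2.resize(p[0:150,170:350,::-1],None,fx=4,fy=4,interpolation=cv2.INTER_CUBIC))
E
```

```text
15.65 pos [ 0.5081 -0.0259  0.0966] F [-0.   -1.   -4.28] T [-0.022 -0.043  0.019] op 0.256 q [-0.28  0.24  1.89  0.    1.01  0.15]
yaw x 64.79 zaxis [ 0.  0. -1.]
```

View pics/w9c.png

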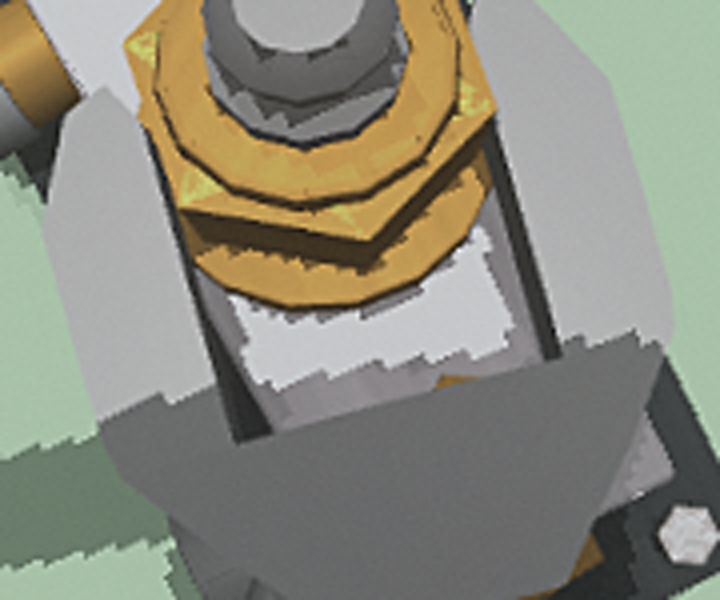

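move_arm --pt "0.01 0.028 0 0 0 0 0" --pt "0.32 -0.09 0 0 0 0 0" --pt "0.31 -0.09 0 0 0 0 0" --pt "0 0 0 0 0 0 0"

```text
time_s: 16.1
eef_pos: [0.5114, -0.0097, 0.0965]
eef_rot: [-0.0, 0.844, 0.536, 0.0]
wrist_force: [0.4, -0.3, -4.4]
opening: 0.257
```

```bash
python3 s.py; python3 - <<'E'
from h import *
p,d,ci=snap('wrist','w10')
cv2.imwrite('pics/w10c.png',cv2.resize(p[0:150,170:350,::-1],None,fx=4,fy=4,interpolation=cv2.INTER_CUBIC))
E
```

```text
16.1 pos [ 0.5114 -0.0097  0.0965] F [ 0.37 -0.26 -4.4 ] T [-0.042  0.034  0.008] op 0.257 q [-0.25  0.25  1.88  0.    1.01  0.19]
yaw x 64.81 zaxis [-0.  0. -1.]
```

View pics/w10c.png

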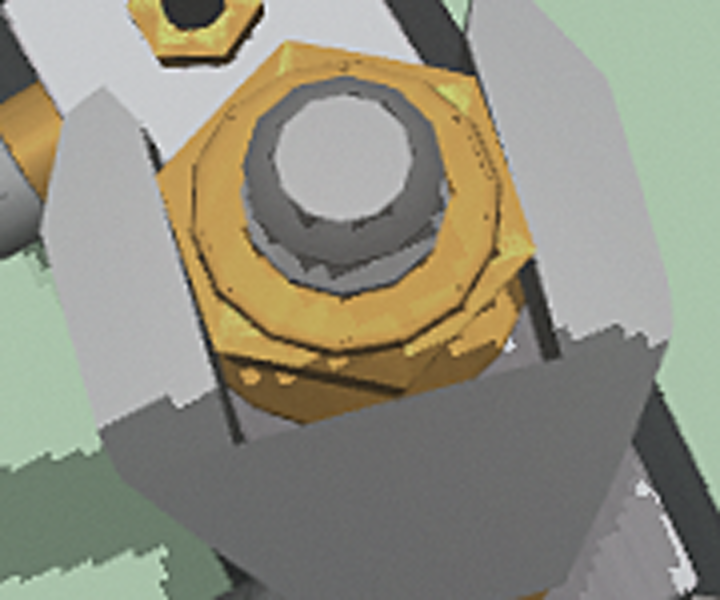

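move_arm --pt "0.06 -0.016 0 0 0 0 0" --pt "0.01 -0.2 0 0 0 0.5 0" --pt "0.015 -0.4 0 0 0 1 0" --pt "0 0 0 0 0 0 0"

```text
time_s: 16.55
eef_pos: [0.4993, -0.0018, 0.097]
eef_rot: [0.001, 0.884, 0.468, 0.001]
wrist_force: [4.2, 0.2, -5.4]
opening: 0.261
```

```bash
cat > tq.py <<'E'
from h import *
o=telemetry.get_obs(); p=o['eef_pos'];F=o['wrist_force'];r=p-np.array([.5509,.0772,0]); M=rot(o['eef_rot']).as_matrix()
print(o['time_s'],'pos',p.round(4),'F',F.round(1),'T',o['torque'].round(2),'yaw',np.degrees(np.arctan2(M[1,0],M[0,0])).round(2),'r',np.hypot(r[0],r[1]).round(4),'ang',np.degrees(np.arctan2(r[1],r[0])).round(2)%360,'axis torque', (r[0]*F[1]-r[1]*F[0]).round(2),'+Tz',(r[0]*F[1]-r[1]*F[0]+o['torque'][2]).round(2),'op',round(o['opening'],3))
E
python3 tq.py
```

```text
16.55 pos [ 0.4993 -0.0018  0.097 ] F [ 4.2  0.2 -5.4] T [-0.07 -0.47  0.57] yaw 55.77 r 0.0944 ang 236.85 axis torque 0.32 +Tz 0.89 op 0.261
```

move_arm --pt "0.015 -0.4 0 0 0 1 0" --pt "0.015 -0.4 0 0 0 1 0" --pt "0 0 0 0 0 0 0"

```text
time_s: 16.85
eef_pos: [0.4842, 0.0104, 0.0972]
eef_rot: [0.001, 0.928, 0.374, 0.001]
wrist_force: [3.8, -2.9, -6.1]
opening: 0.261
```

```bash
python3 tq.py
```

```text
16.85 pos [0.4842 0.0104 0.0972] F [ 3.8 -2.9 -6.1] T [-0.45 -0.56  0.68] yaw 43.9 r 0.0944 ang 225.05 axis torque 0.44 +Tz 1.12 op 0.261
```

move_arm --pt "0.015 -0.4 0 0 0 1 0" --pt "0.008 -0.2 0 0 0 0.5 0" --pt "0 0 0 0 0 0 0"

```text
time_s: 17.15
eef_pos: [0.475, 0.0214, 0.0973]
eef_rot: [0.002, 0.954, 0.301, 0.001]
wrist_force: [4.6, -4.6, -5.7]
opening: 0.262
```

```bash
python3 tq.py; python3 - <<'E'
from h import *
p,d,ci=snap('wrist','w11')
cv2.imwrite('pics/w11c.png',cv2.resize(p[0:150,170:350,::-1],None,fx=4,fy=4,interpolation=cv2.INTER_CUBIC))
E
```

```text
17.15 pos [0.475  0.0214 0.0973] F [ 4.6 -4.6 -5.7] T [-0.74 -0.53  0.83] yaw 35.01 r 0.0942 ang 216.33 axis torque 0.6 +Tz 1.44 op 0.262
```

View pics/w11c.png

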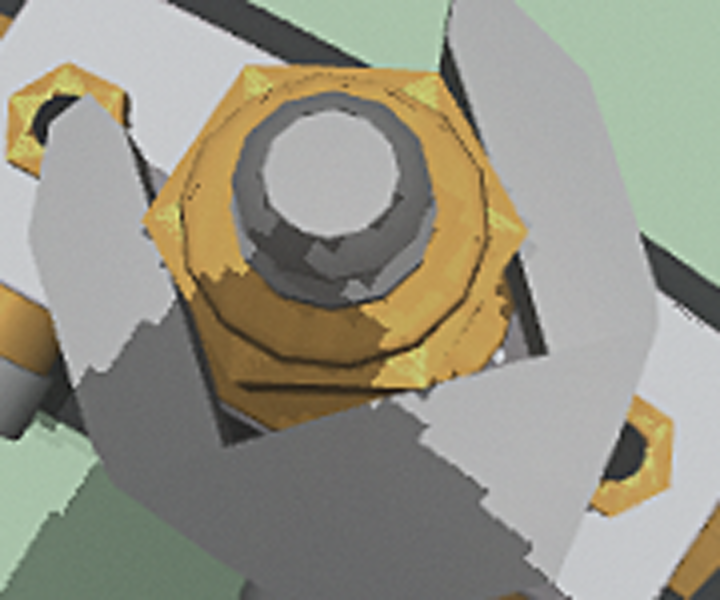

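move_arm --pt "0.008 -0.2 0 0 0 0.5 0" --pt "0.008 -0.2 0 0 0 0.5 0" --pt "0 0 0 0 0 0 0"

```text
time_s: 17.5
eef_pos: [0.4703, 0.0292, 0.0974]
eef_rot: [0.002, 0.968, 0.251, 0.001]
wrist_force: [4.3, -6.9, -5.4]
opening: 0.261
```

```bash
python3 tq.py
```

```text
17.5 pos [0.4703 0.0292 0.0974] F [ 4.3 -6.9 -5.4] T [-1.2  -0.57  1.15] yaw 29.06 r 0.0938 ang 210.76 axis torque 0.76 +Tz 1.91 op 0.261
```

move_arm --pt "0.008 -0.2 0 0 0 0.5 0" --pt "0 0 0 0 0 0 0"

```text
time_s: 17.7
eef_pos: [0.4683, 0.0331, 0.0976]
eef_rot: [0.003, 0.974, 0.226, 0.001]
wrist_force: [4.5, -9.4, -5.1]
opening: 0.261
```

```bash
python3 tq.py; python3 - <<'E'
from h import *
p,d,ci=snap('wrist','w12')
cv2.imwrite('pics/w12c.png',cv2.resize(p[0:150,170:350,::-1],None,fx=4,fy=4,interpolation=cv2.INTER_CUBIC))
E
```

```text
17.7 pos [0.4683 0.0331 0.0976] F [ 4.5 -9.4 -5.1] T [-1.7  -0.66  1.4 ] yaw 26.1 r 0.0936 ang 208.13 axis torque 0.98 +Tz 2.38 op 0.261
```

View pics/w12c.png

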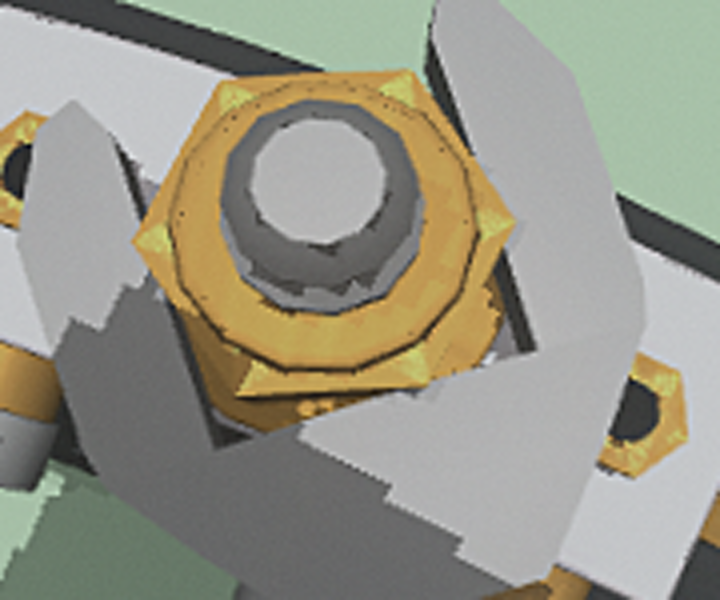

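```bash
python3 - <<'E'
from h import *
def an(f,c):
    p,d,ci=load(f); uv=np.array(c,float)/4-.4+np.array([170,0]); P=plane(ci,uv,.0865,True)[:,:2]
    ctr,r=cv2.minEnclosingCircle(P.astype('float32')*1000)
    v=P-np.array([.5509,.0772])  ; v2=P-P.mean(0)
    a=np.degrees(np.arctan2(v2[:,1],v2[:,0]))%60; print(f,P.mean(0).round(4),np.hypot(*v2.T).round(4),a.round(1))
an('w10',[(160,178),(290,40),(475,77),(535,253),(220,355)])
an('w11',[(145,217),(247,65),(440,70),(525,232),(232,380),(428,385)])
an('w12',[(135,240),(220,83),(411,71),(513,222),(238,394),(427,382)])
E
```

```text
w10 [0.5513 0.0817] [0.0193 0.0172 0.0194 0.0234 0.0238] [33.9 22.  13.  13.5 32.8]
w11 [0.5511 0.0775] [0.0211 0.0211 0.0214 0.0208 0.0213 0.0212] [2.4 2.9 2.5 2.3 2.7 3.4]
w12 [0.5509 0.0774] [0.0209 0.0209 0.021  0.0209 0.021  0.0209] [58.4 59.6 58.8 58.8 59.5 59.1]
```

```bash
python3 - <<'E'
from h import *
for f,c in (('w10',[(240,441),(557,357)]),('w11',[(226,445),(547,352)]),('w12',[(216,447),(535,350)])):
    p,d,ci=load(f); uv=np.array(c,float)/4-.4+np.array([170,0]); P=plane(ci,uv,.0845,True)[:,:2]; w=P[1]-P[0]
    o=np.arctan2(w[1],w[0])+np.pi/2; print(f,np.degrees(o), P.mean(0)+.0215*np.array([np.cos(o),np.sin(o)]))
print(rot(telemetry.get_obs()['eef_rot']).as_matrix().round(3))
E
```

```text
w10 80.33547470947471 [0.55058035 0.0773655 ]
w11 51.76759736584784 [0.55135736 0.07840747]
w12 43.52534653366333 [0.55192087 0.07871445]
[[ 0.898  0.441  0.004]
 [ 0.441 -0.898 -0.005]
 [ 0.001  0.006 -1.   ]]
```

move_arm --pt "0.027 0.337 0 0 0 -0.86 0" --pt "0.027 0.337 0 0 0 -0.86 0" --pt "0.027 0.337 0 0 0 -0.86 0" --pt "0 0 0 0 0 0 0"

```text
time_s: 18.15
eef_pos: [0.4813, 0.0144, 0.0966]
eef_rot: [-0.0, 0.935, 0.353, -0.0]
wrist_force: [1.0, 2.4, -2.1]
opening: 0.26
```

```bash
python3 tq.py; python3 - <<'E'
from h import *
p,d,ci=snap('wrist','w13')
cv2.imwrite('pics/w13c.png',cv2.resize(p[0:150,170:350,::-1],None,fx=4,fy=4,interpolation=cv2.INTER_CUBIC))
E
```

```text
18.15 pos [0.4813 0.0144 0.0966] F [ 1.   2.4 -2.1] T [ 0.31 -0.06  0.19] yaw 41.4 r 0.0937 ang 222.08 axis torque -0.11 +Tz 0.09 op 0.26
```

View pics/w13c.png

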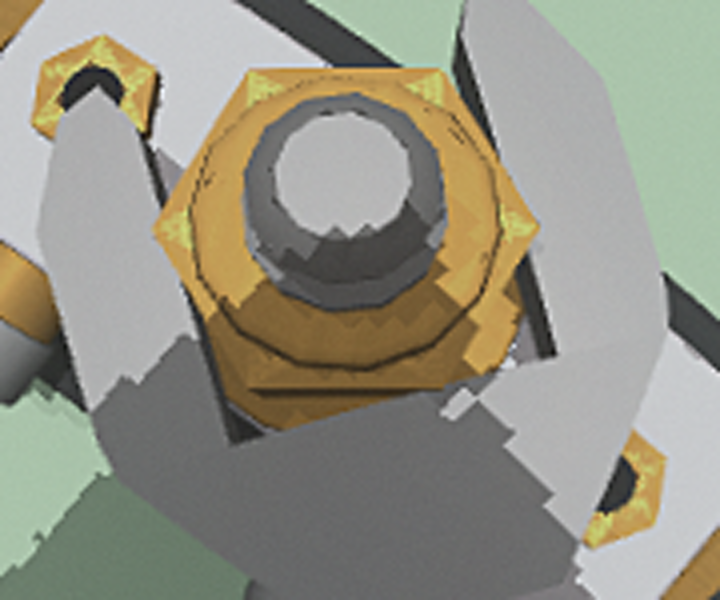

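```bash
python3 - <<'E'
from h import *
p,d,ci=load('w13')
def W(c,z): return plane(ci,np.array(c,float)/4-.4+np.array([170,0]),z,True)[:,:2]
P=W([(155,228),(250,70),(443,68),(538,228),(250,388),(445,387)],.0865); v=P-P.mean(0)
print(P.mean(0),np.hypot(*v.T).round(4),(np.degrees(np.arctan2(v[:,1],v[:,0]))%60).round(1))
Q=W([(231,443),(555,355)],.0845);w=Q[1]-Q[0];print(np.degrees(np.arctan2(w[1],w[0]))+90)
E
```

```text
[0.55094068 0.07747219] [0.021  0.0212 0.0213 0.0209 0.0212 0.0213] [11.4 11.6 11.7 11.2 11.6 11.7]
57.23452194469921
```

move_arm --pt "0.016 -0.392 0 0 0 1 0" --pt "0.016 -0.392 0 0 0 1 0" --pt "0 0 0 0 0 0 0"

```text
time_s: 18.5
eef_pos: [0.4699, 0.0302, 0.0971]
eef_rot: [0.002, 0.968, 0.252, 0.001]
wrist_force: [2.2, -4.9, -4.8]
opening: 0.258
```

```bash
python3 tq.py; python3 - <<'E'
from h import *
p,d,ci=snap('wrist','w14')
cv2.imwrite('pics/w14c.png',cv2.resize(p[0:150,170:350,::-1],None,fx=4,fy=4,interpolation=cv2.INTER_CUBIC))
E
```

```text
18.5 pos [0.4699 0.0302 0.0971] F [ 2.2 -4.9 -4.8] T [-0.85 -0.32  0.61] yaw 29.18 r 0.0936 ang 210.13 axis torque 0.5 +Tz 1.11 op 0.258
```

View pics/w14c.png

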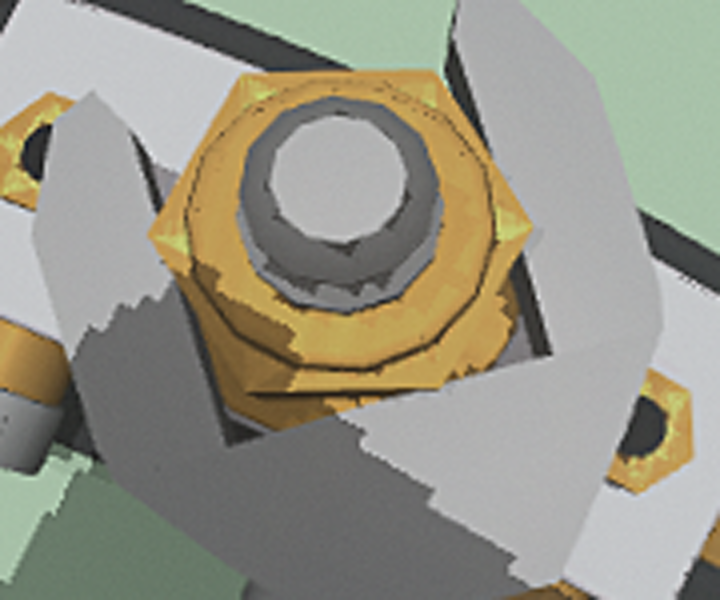

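```bash
python3 - <<'E'
from h import *
p,d,ci=load('w14')
def W(c,z): return plane(ci,np.array(c,float)/4-.4+np.array([170,0]),z,True)[:,:2]
P=W([(149,236),(243,73),(436,70),(530,227),(247,394),(441,387)],.0865); v=P-P.mean(0)
print(P.mean(0),np.hypot(*v.T).round(4),(np.degrees(np.arctan2(v[:,1],v[:,0]))%60).round(1))
Q=W([(227,445),(550,355)],.0845);w=Q[1]-Q[0];print(np.degrees(np.arctan2(w[1],w[0]))+90)
E
```

```text
[0.55082971 0.0773912 ] [0.0211 0.0213 0.0214 0.0208 0.0214 0.0211] [ 0.7 59.7 59.9  0.2  0.6  0.4]
45.36206966808867
```

move_arm --pt "0 0 -0.12 0 0 0 0" --pt "0 0 -0.12 0 0 0 0" --pt "0 0 -0.12 0 0 0 0"

```text
time_s: 18.85
eef_pos: [0.471, 0.0303, 0.1057]
eef_rot: [0.001, 0.968, 0.252, 0.002]
wrist_force: [11.1, -0.1, -15.4]
opening: 0.257
```

```bash
python3 tq.py; python3 - <<'E'
from h import *
p,d,ci=snap('wrist','w15')
cv2.imwrite('pics/w15c.png',cv2.resize(p[0:150,170:350,::-1],None,fx=4,fy=4,interpolation=cv2.INTER_CUBIC))
E
```

```text
18.85 pos [0.471  0.0303 0.1057] F [ 11.1  -0.1 -15.4] T [-0.24 -1.48  0.43] yaw 29.25 r 0.0927 ang 210.41 axis torque 0.53 +Tz 0.96 op 0.257
```

View pics/w15c.png

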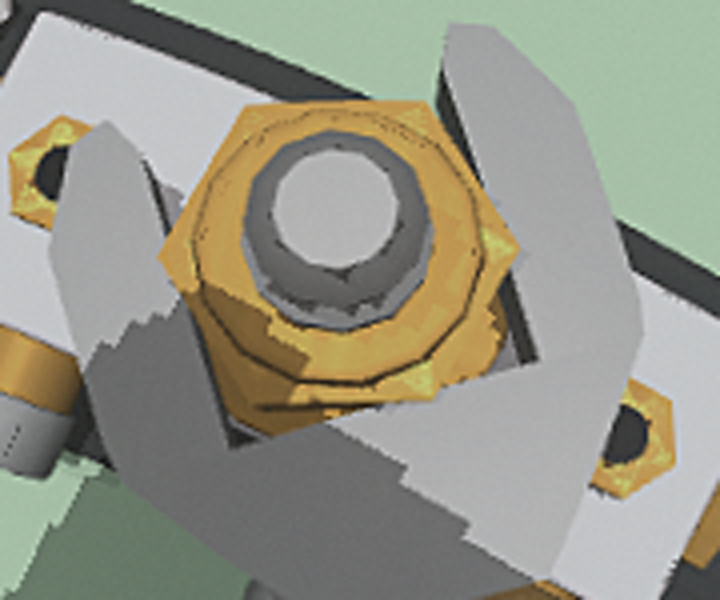

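move_arm --pt "0 0 -0.12 0 0 0 0" --pt "0 0 -0.12 0 0 0 0" --pt "0 0 -0.12 0 0 0 0" --pt "0 0 -0.12 0 0 0 0"

```text
time_s: 19.3
eef_pos: [0.4714, 0.0307, 0.1176]
eef_rot: [0.001, 0.968, 0.252, 0.002]
wrist_force: [11.4, 1.1, -16.6]
opening: 0.257
```

```bash
python3 tq.py; python3 - <<'E'
from h import *
p,d,ci=snap('wrist','w16')
cv2.imwrite('pics/w16c.png',cv2.resize(p[0:150,170:350,::-1],None,fx=3,fy=3,interpolation=cv2.INTER_CUBIC))
p2,d2,c2=snap('scene','s4'); cv2.imwrite('pics/s4c.png',cv2.resize(p2[130:220,200:310,::-1],None,fx=5,fy=5,interpolation=cv2.INTER_CUBIC))
E
```

```text
19.3 pos [0.4714 0.0307 0.1176] F [ 11.4   1.1 -16.6] T [-0.01 -1.6   0.36] yaw 29.23 r 0.0921 ang 210.32 axis torque 0.44 +Tz 0.8 op 0.257
```

View pics/w16c.png

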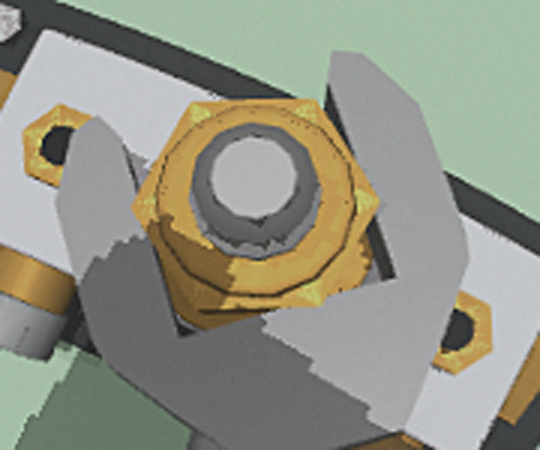

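View pics/s4c.png

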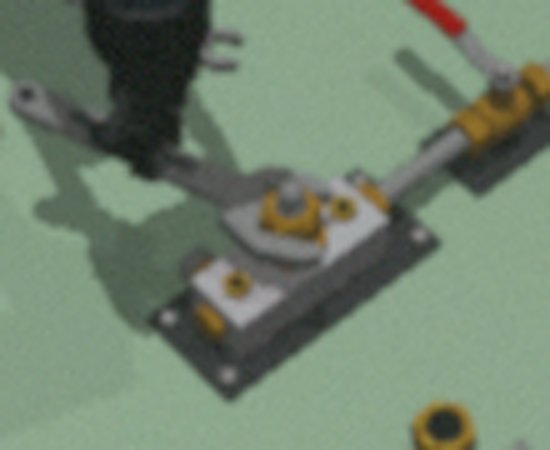

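move_arm --pt "0 0 0.25 0 0 0 0" --pt "0 0 0.25 0 0 0 0" --pt "0 0 0.25 0 0 0 0" --pt "0.014 0.2 0 0 0 -0.5 0" --pt "0 0 0 0 0 0 0"

```text
time_s: 19.9
eef_pos: [0.4713, 0.0256, 0.0987]
eef_rot: [0.0, 0.961, 0.278, -0.001]
wrist_force: [-4.3, -5.8, 2.9]
opening: 0.253
```

```bash
python3 tq.py
```

```text
19.9 pos [0.4713 0.0256 0.0987] F [-4.3 -5.8  2.9] T [-0.66  0.49  0.03] yaw 32.27 r 0.0949 ang 212.96 axis torque 0.23 +Tz 0.26 op 0.253
```

move_arm --pt "-0.1 0.023 0 0 0 0 0" --pt "-0.19 0.046 0 0 0 0 0"

```text
time_s: 20.1
eef_pos: [0.4712, 0.0236, 0.1004]
eef_rot: [-0.001, 0.961, 0.277, 0.006]
wrist_force: [22.5, 26.0, -4.6]
opening: 0.252
```

```bash
python3 tq.py; python3 - <<'E'
from h import *
p,d,ci=snap('wrist','w17')
cv2.imwrite('pics/w17c.png',cv2.resize(p[0:150,170:350,::-1],None,fx=4,fy=4,interpolation=cv2.INTER_CUBIC))
E
```

```text
20.1 pos [0.4712 0.0236 0.1004] F [22.5 26.  -4.6] T [ 4.5  -3.86  0.7 ] yaw 32.11 r 0.0961 ang 213.92 axis torque -0.87 +Tz -0.17 op 0.252
```

View pics/w17c.png

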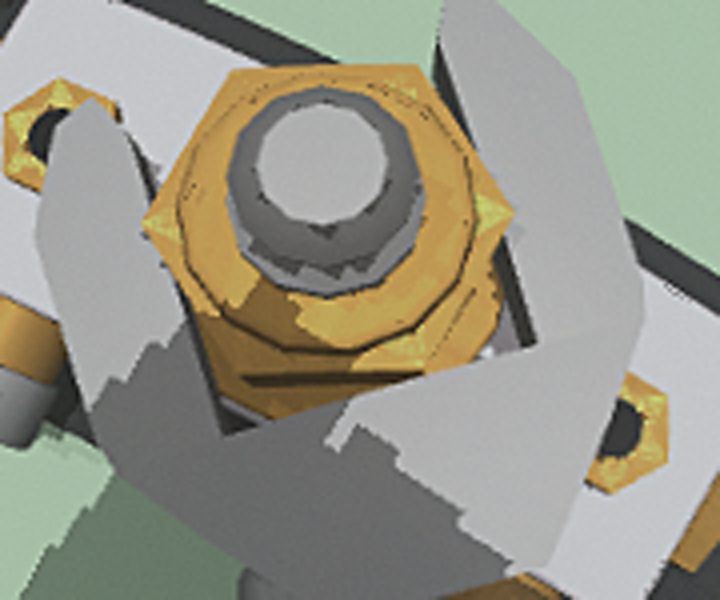

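move_arm --pt "-0.15 0.036 -0.2 0 0 0 0" --pt "-0.05 0.012 0.4 0 0 0 0" --pt "0 0 -0.4 0 0 0 0" --pt "0 0 0.2 0 0 0 0"

```text
time_s: 20.55
eef_pos: [0.4662, 0.0177, 0.1008]
eef_rot: [0.001, 0.961, 0.278, 0.003]
wrist_force: [6.1, 2.3, -1.2]
opening: 0.26
```

```bash
python3 tq.py; python3 - <<'E'
from h import *
p,d,ci=snap('wrist','w18')
cv2.imwrite('pics/w18c.png',cv2.resize(p[0:150,170:350,::-1],None,fx=4,fy=4,interpolation=cv2.INTER_CUBIC))
E
```

```text
20.55 pos [0.4662 0.0177 0.1008] F [ 6.1  2.3 -1.2] T [ 0.47 -1.17  0.47] yaw 32.27 r 0.1035 ang 215.05 axis torque 0.16 +Tz 0.63 op 0.26
```

View pics/w18c.png

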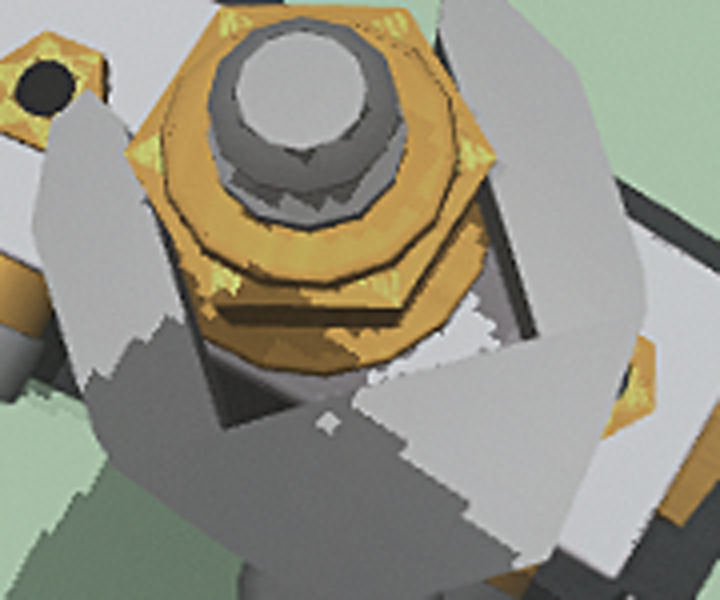

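move_arm --pt "-0.19 0.046 -0.1 0 0 0 0" --pt "-0.19 0.046 0.2 0 0 0 0" --pt "-0.19 0.046 -0.2 0 0 0 0" --pt "-0.19 0.046 0.1 0 0 0 0" --pt "0 0 0 0 0 0 0"

```text
time_s: 21.1
eef_pos: [0.4511, 0.0032, 0.0995]
eef_rot: [0.001, 0.961, 0.277, 0.002]
wrist_force: [4.0, -1.0, -2.6]
opening: 0.257
```

```bash
python3 tq.py; python3 - <<'E'
from h import *
p,d,ci=snap('wrist','w19')
cv2.imwrite('pics/w19c.png',cv2.resize(p[0:150,170:350,::-1],None,fx=4,fy=4,interpolation=cv2.INTER_CUBIC))
E
```

```text
21.1 pos [0.4511 0.0032 0.0995] F [ 4.  -1.  -2.6] T [-0.3  -0.97 -0.55] yaw 32.16 r 0.1242 ang 216.55 axis torque 0.39 +Tz -0.16 op 0.257
```

View pics/w19c.png

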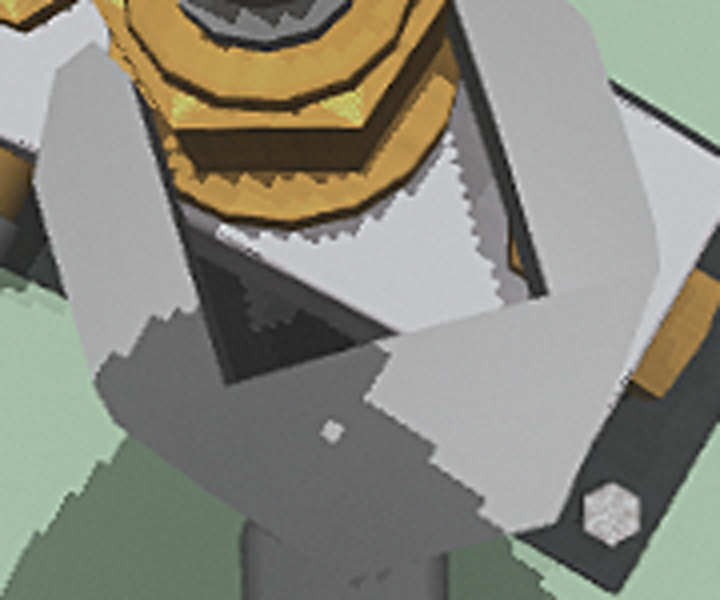

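move_arm --pt "-0.19 0.046 0 0 0 0 0" --pt "-0.19 0.046 0 0 0 0 0" --pt "-0.25 0.06 0 0 0 0 0" --pt "-0.3 0.07 0 0 0 0 0" --pt "-0.3 0.07 0 0 0 0 0" --pt "0 0 0 0 0 0 0"

```text
time_s: 21.75
eef_pos: [0.4265, -0.0196, 0.0985]
eef_rot: [-0.0, 0.961, 0.277, -0.001]
wrist_force: [0.2, 0.4, -3.8]
opening: 0.253
```

```bash
python3 tq.py; python3 - <<'E'
from h import *
p,d,ci=load('w19')
P=plane(ci,np.array([(172,130),(362,129)])/4-.4+np.array([170,0]),.0865,True); w=(P[1]-P[0])[:2]; print('w19 edge',np.hypot(*w),np.degrees(np.arctan2(w[1],w[0]))+60)
p,d,ci=snap('wrist','w20')
p2,d2,c2=snap('scene','s5'); cv2.imwrite('pics/s5c.png',cv2.resize(p2[120:220,190:310,::-1],None,fx=5,fy=5,interpolation=cv2.INTER_CUBIC))
E
```

```text
21.75 pos [ 0.4265 -0.0196  0.0985] F [ 0.2  0.4 -3.8] T [-0.03  0.11  0.01] yaw 32.18 r 0.1576 ang 217.88 axis torque -0.04 +Tz -0.03 op 0.253
w19 edge 0.021398667558653363 0.9352659181625782
```

View pics/w20.png

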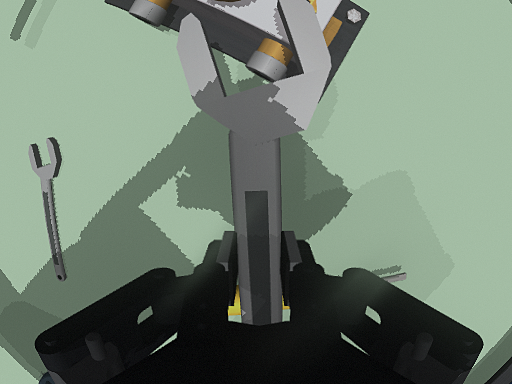

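View pics/s5c.png

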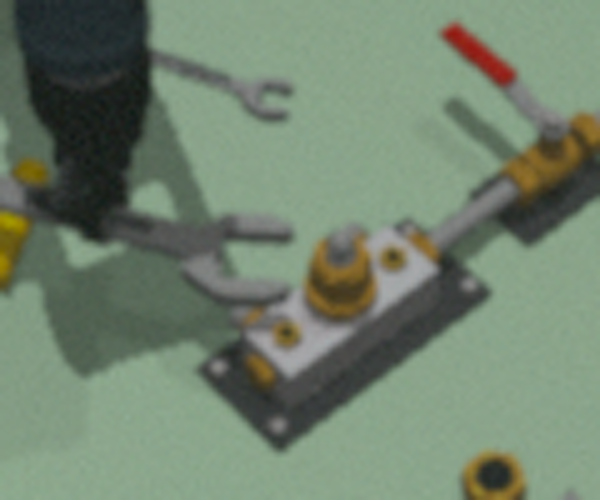

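move_arm --pt "-0.52 0.82 0 0 0 0 0" --pt "-0.52 0.82 0 0 0 0 0" --pt "-0.52 0.82 0 0 0 0 0" --pt "-0.52 0.82 0 0 0 0 0" --pt "-0.52 0.82 0 0 0 0 0" --pt "-0.52 0.82 0 0 0 0 0" --pt "-0.52 0.82 0 0 0 0 0"

```text
time_s: 22.55
eef_pos: [0.4273, -0.19, 0.0988]
eef_rot: [0.0, 0.961, 0.278, 0.0]
wrist_force: [0.3, 0.2, -3.9]
opening: 0.257
```

move_arm --pt "0.87 0.55 0 0 0 0 0" --pt "0.87 0.55 0 0 0 0 0" --pt "0.87 0.55 0 0 0 0 0" --pt "0.87 0.55 0 0 0 0 0" --pt "0.87 0.55 0 0 0 0 0" --pt "0 0 0.96 0 0 0 0" --pt "0 0 0.96 0 0 0 0"

```text
time_s: 23.25
eef_pos: [0.5576, -0.1893, 0.0508]
eef_rot: [0.001, 0.961, 0.278, 0.001]
wrist_force: [-0.6, 0.1, -4.6]
opening: 0.255
```

```bash
python3 s.py; python3 - <<'E'
from h import *
p,d,ci=snap('wrist','w21')
p2,d2,c2=snap('scene','s6'); cv2.imwrite('pics/s6c.png',cv2.resize(p2[150:290,150:310,::-1],None,fx=4,fy=4,interpolation=cv2.INTER_CUBIC))
E
```

```text
23.25 pos [ 0.5576 -0.1893  0.0508] F [-0.57  0.08 -4.63] T [-0.041  0.148  0.009] op 0.255 q [-0.53  0.46  1.7   0.    0.98  0.48]
yaw x 32.29 zaxis [ 0.002 -0.001 -1.   ]
```

View pics/s6c.png

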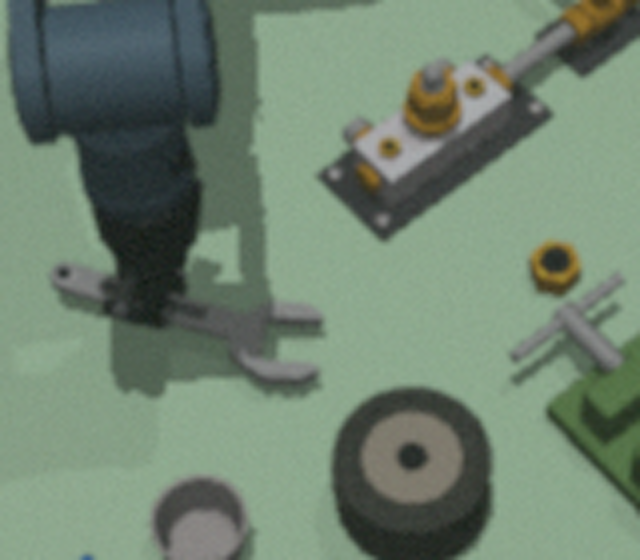

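View pics/w21.png

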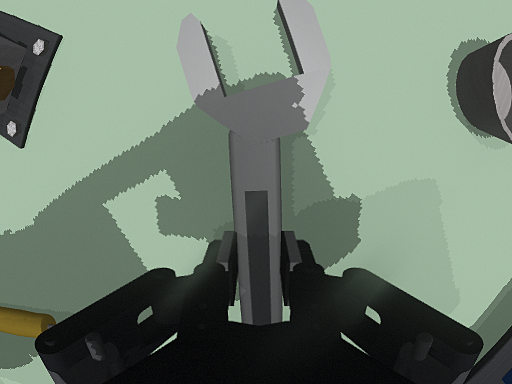

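move_arm --pt "0 0 0.6 0 0 0 0" --pt "0 0 0.28 0 0 0 0" --pt "0 0 0.08 0 0 0 0"

```text
time_s: 23.65
eef_pos: [0.5557, -0.1892, 0.0266]
eef_rot: [-0.0, 0.961, 0.277, -0.0]
wrist_force: [-3.6, 0.3, 3.9]
opening: 0.256
```

```bash
python3 s.py
```

```text
23.65 pos [ 0.5557 -0.1892  0.0266] F [-3.61  0.34  3.88] T [0.349 0.498 0.037] op 0.256 q [-0.53  0.5   1.7   0.    0.94  0.48]
yaw x 32.21 zaxis [-0.  0. -1.]
```

move_arm --pt "0 0 0 0 0 0 0.6" --pt "0 0 0 0 0 0 0.8" --pt "0 0 0 0 0 0 0.8" --pt "0 0 -1 0 0 0 0.8" --pt "0 0 -1 0 0 0 0.8" --pt "0 0 -1 0 0 0 0.8" --pt "0 0 -1 0 0 0 0.8" --pt "0 0 -1 0 0 0 0.8"

```text
time_s: 24.45
eef_pos: [0.5561, -0.1893, 0.1537]
eef_rot: [0.001, 0.961, 0.278, 0.001]
wrist_force: [1.0, 0.8, -0.1]
opening: 0.803
```

```bash
python3 s.py; python3 - <<'E'
from h import *
p,d,ci=snap('wrist','w22')
p2,d2,c2=snap('scene','s7'); cv2.imwrite('pics/s7c.png',cv2.resize(p2[120:290,150:310,::-1],None,fx=3.5,fy=3.5,interpolation=cv2.INTER_CUBIC))
E
```

```text
24.45 pos [ 0.5561 -0.1893  0.1537] F [ 0.97  0.77 -0.06] T [-0.047 -0.086  0.04 ] op 0.803 q [-0.53  0.31  1.66  0.    1.17  0.48]
yaw x 32.23 zaxis [ 0.001 -0.001 -1.   ]
```

View pics/s7c.png

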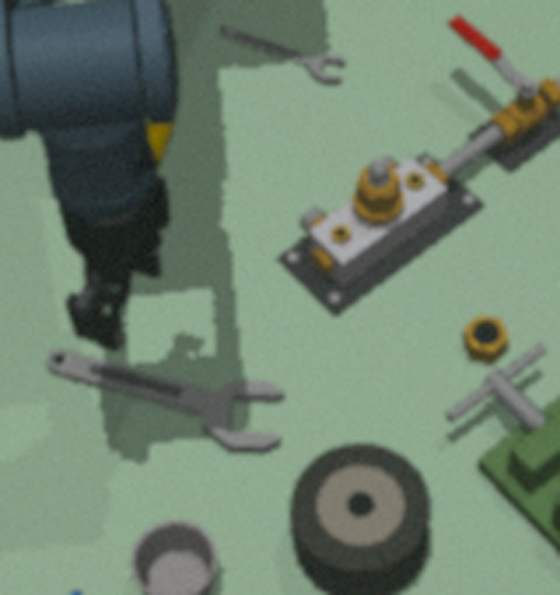

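```bash
python3 - <<'E'
from plan import *
show(plan([.4702,.2648,.2],181.7,26,op=.6))
E
```

```text
[[0.26, -0.67, -0.07, 0, 0, -0.96, 0.6], [0.32, -0.64, -0.07, 0, 0, -0.96, 0.6], [0.39, -0.6, -0.07, 0, 0, -0.96, 0.6], [0.44, -0.56, -0.07, 0, 0, -0.96, 0.6], [0.5, -0.51, -0.07, 0, 0, -0.96, 0.6], [0.55, -0.46, -0.07, 0, 0, -0.96, 0.6], [0.59, -0.4, -0.07, 0, 0, -0.96, 0.6], [0.63, -0.34, -0.07, 0, 0, -0.96, 0.6]]
[[0.66, -0.28, -0.07, 0, 0, -0.96, 0.6], [0.68, -0.21, -0.07, 0, 0, -0.96, 0.6], [0.7, -0.14, -0.07, 0, 0, -0.96, 0.6], [0.71, -0.07, -0.07, 0, 0, -0.96, 0.6], [0.71, 0.0, -0.07, 0, 0, -0.96, 0.6], [0.71, 0.07, -0.07, 0, 0, -0.96, 0.6], [0.7, 0.15, -0.07, 0, 0, -0.96, 0.6], [0.68, 0.21, -0.07, 0, 0, -0.96, 0.6]]
[[0.66, 0.28, -0.07, 0, 0, -0.96, 0.6], [0.62, 0.35, -0.07, 0, 0, -0.96, 0.6], [0.59, 0.41, -0.07, 0, 0, -0.96, 0.6], [0.54, 0.46, -0.07, 0, 0, -0.96, 0.6], [0.49, 0.52, -0.07, 0, 0, -0.96, 0.6], [0.44, 0.56, -0.07, 0, 0, -0.96, 0.6], [0.38, 0.6, -0.07, 0, 0, -0.96, 0.6], [0.32, 0.64, -0.07, 0, 0, -0.96, 0.6]]
[[0.25, 0.67, -0.07, 0, 0, -0.96, 0.6], [0.18, 0.69, -0.07, 0, 0, -0.96, 0.6]]
```

move_arm --pt "0.26 -0.67 -0.14 0 0 -0.96 0.6" --pt "0.32 -0.64 -0.14 0 0 -0.96 0.6" --pt "0.39 -0.6 -0.14 0 0 -0.96 0.6" --pt "0.44 -0.56 -0.14 0 0 -0.96 0.6" --pt "0.5 -0.51 -0.14 0 0 -0.96 0.6" --pt "0.55 -0.46 -0.14 0 0 -0.96 0.6" --pt "0.59 -0.4 -0.14 0 0 -0.96 0.6" --pt "0.63 -0.34 -0.14 0 0 -0.96 0.6"

```text
time_s: 25.35
eef_pos: [0.528, -0.048, 0.1795]
eef_rot: [-0.0, 0.774, 0.633, -0.0]
wrist_force: [0.1, 0.4, -0.2]
opening: 0.599
```

```bash
cat > nut.py <<'E'
from h import *
import sys
f=sys.argv[1]
p,d,ci=snap('wrist',f)
o=rot(ci['orientation']); h,w=d.shape
u,v=np.meshgrid(np.arange(w),np.arange(h)); K=ci['K']; x=(u-K[0,2])/K[0,0]; y=(v-K[1,2])/K[1,1]; t=np.hypot(x,y)+1e-9
c=np.stack([np.tan(t)*x/t,-np.tan(t)*y/t,-np.ones_like(x)],-1)*d[...,None]
P=o.apply(c.reshape(-1,3)).reshape(h,w,3)+np.array(ci['origin'])
r=np.hypot(P[...,0]-.5509,P[...,1]-.0772)
q=proj(ci,[[.5509,.0772,.089]],True)[0]; print('nut px',q.round(0),'depth z near', np.percentile(P[...,2][(r<.022)&(d>0)],[10,50,90]).round(3) if ((r<.022)&(d>0)).any() else None)
m=(r<.0235)&(P[...,2]>.080)&(P[...,2]<.094)&(r>.0125)
Q=P[m]
if len(Q)>50:
    cc=Q[:,:2].mean(0); print(len(Q),'centroid',cc.round(4))
    a=np.arctan2(Q[:,1]-.0772,Q[:,0]-.5509); rr=np.hypot(Q[:,0]-.5509,Q[:,1]-.0772)
    s=rr>.0175; z=np.exp(6j*a[s]).mean(); print('corner ang mod60',(np.degrees(np.angle(z))/6)%60,'strength',abs(z),s.sum())
E
python3 nut.py w23; python3 s.py
```

```text
nut px [256.  32.] depth z near [0.064 0.093 0.112]
1022 centroid [0.5492 0.0735]
corner ang mod60 1.379837603973966 strength 0.3253002912029774 385
25.4 pos [ 0.5276 -0.0457  0.1798] F [0.21 1.56 0.44] T [ 0.082  0.01  -0.012] op 0.6 q [-0.31  0.16  1.79  0.    1.19 -0.12]
yaw x 78.91 zaxis [-0.     0.002 -1.   ]
```

move_arm --pt "0.66 -0.28 -0.07 0 0 -0.96 0.6" --pt "0.68 -0.21 -0.07 0 0 -0.96 0.6" --pt "0.7 -0.14 -0.07 0 0 -0.96 0.6" --pt "0.71 -0.07 -0.07 0 0 -0.96 0.6" --pt "0.71 0 -0.07 0 0 -0.96 0.6" --pt "0.71 0.07 -0.07 0 0 -0.96 0.6"

```text
time_s: 26.0
eef_pos: [0.5073, 0.0566, 0.1899]
eef_rot: [-0.0, 0.552, 0.834, -0.0]
wrist_force: [1.3, -0.3, 0.2]
opening: 0.607
```

```bash
python3 nut.py w24; python3 s.py
```

```text
nut px [320. 200.] depth z near [0.094 0.241 0.269]
911 centroid [0.5457 0.0803]
corner ang mod60 1.600716110660864 strength 0.24199239731816227 422
26.05 pos [0.5067 0.0588 0.1901] F [0.32 1.85 0.06] T [ 0.03  -0.01   0.027] op 0.602 q [-0.12  0.1   1.83  0.    1.21 -0.53]
yaw x 113.38 zaxis [-0.     0.001 -1.   ]
```

move_arm --pt "0.7 0.15 0 0 0 -0.96 0.6" --pt "0.68 0.21 0 0 0 -0.96 0.6" --pt "0.66 0.28 0 0 0 -0.96 0.6" --pt "0.62 0.35 0 0 0 -0.96 0.6" --pt "0.59 0.41 0 0 0 -0.96 0.6" --pt "0.54 0.46 0 0 0 -0.96 0.6" --pt "0.49 0.52 0 0 0 -0.96 0.6" --pt "0.44 0.56 0 0 0 -0.96 0.6"

```text
time_s: 26.85
eef_pos: [0.48, 0.1965, 0.1899]
eef_rot: [-0.0, 0.182, 0.983, -0.0]
wrist_force: [0.6, 0.8, -0.1]
opening: 0.597
```

```bash
python3 s.py; cat > lev.py <<'E'
from h import *
import sys
p,d,ci=snap('wrist',sys.argv[1])
hsv=cv2.cvtColor(p,cv2.COLOR_RGB2HSV)
m=((hsv[...,0]<8)|(hsv[...,0]>172))&(hsv[...,1]>120)&(hsv[...,2]>40)
n,lab,st,ce=cv2.connectedComponentsWithStats(m.astype('uint8'))
for i in range(1,n):
    if st[i,4]<150: continue
    uv=np.argwhere(lab==i)[:,::-1]; P=plane(ci,uv,.0815,True)[:,:2]; c=P.mean(0); w,V=np.linalg.eigh(np.cov(P.T)); e=V[:,1]
    s=(P-c)@e; t=(P-c)@V[:,0]
    print(st[i].tolist(),'c',c.round(4),'len',np.ptp(np.percentile(s,[1,99])).round(4),'wid',np.ptp(np.percentile(t,[1,99])).round(4),'ang',(np.degrees(np.arctan2(e[1],e[0]))%180).round(1))
E
python3 lev.py w25
```

```text
26.85 pos [0.48   0.1965 0.1899] F [ 0.62  0.76 -0.09] T [0.043 0.018 0.001] op 0.597 q [ 0.16  0.12  1.81 -0.    1.21 -1.05]
yaw x 159.05 zaxis [-0. -0. -1.]
[308, 117, 43, 76, 1535] c [0.4647 0.262 ] len 0.0616 wid 0.016 ang 3.2
```

```bash
python3 - <<'E'
from plan import *
show(plan([.467,.263,.13],182.5,5,op=.6))
E
```

```text
[[0.27, 0.45, 0.48, 0, 0, -0.77, 0.6], [0.24, 0.47, 0.48, 0, 0, -0.77, 0.6], [0.2, 0.49, 0.48, 0, 0, -0.77, 0.6], [0.16, 0.5, 0.48, 0, 0, -0.77, 0.6], [0.12, 0.51, 0.48, 0, 0, -0.77, 0.6]]
```

move_arm --pt "0.27 0.45 0.48 0 0 -0.77 0.6" --pt "0.24 0.47 0.48 0 0 -0.77 0.6" --pt "0.2 0.49 0.48 0 0 -0.77 0.6" --pt "0.16 0.5 0.48 0 0 -0.77 0.6" --pt "0.12 0.51 0.48 0 0 -0.77 0.6" --pt "0 0 0 0 0 0 0.6"

```text
time_s: 27.5
eef_pos: [0.4667, 0.261, 0.1282]
eef_rot: [-0.002, -0.018, 1.0, -0.0]
wrist_force: [0.1, -0.0, -1.1]
opening: 0.6
```

```bash
python3 s.py; python3 lev.py w26
```

```text
27.5 pos [0.4667 0.261  0.1282] F [ 0.13 -0.02 -1.12] T [ 0.    -0.033 -0.013] op 0.6 q [ 0.29  0.24  1.81  0.    1.09 -1.32]
yaw x -177.98 zaxis [-0.004 -0.001 -1.   ]
[247, 176, 29, 97, 2592] c [0.4632 0.2626] len 0.0621 wid 0.0161 ang 3.2
```

move_arm --pt "0 0.08 0.8 0 0 -0.17 0.6" --pt "0 0 0.8 0 0 0 0.6" --pt "0 0 0 0 0 0 0.3" --pt "0 0 0 0 0 0 0" --pt "0 0 0 0 0 0 0" --pt "0 0 0 0 0 0 0" --pt "0 0 0 0 0 0 0"

```text
time_s: 28.25
eef_pos: [0.4688, 0.2631, 0.0915]
eef_rot: [0.001, -0.027, 1.0, 0.0]
wrist_force: [-1.2, 1.0, 4.3]
opening: 0.177
```

```bash
python3 s.py
```

```text
28.25 pos [0.4688 0.2631 0.0915] F [-1.23  1.    4.35] T [-0.084  0.189  0.038] op 0.177 q [ 0.29  0.3   1.82 -0.    1.02 -1.33]
yaw x -176.94 zaxis [ 0.002  0.    -1.   ]
```

move_arm --pt "-0.016 0.298 0 0 0 1 0" --pt "-0.016 0.298 0 0 0 1 0" --pt "-0.016 0.298 0 0 0 1 0" --pt "-0.016 0.298 0 0 0 1 0" --pt "-0.016 0.298 0 0 0 1 0"

```text
time_s: 28.75
eef_pos: [0.4764, 0.2993, 0.0915]
eef_rot: [0.001, 0.235, 0.972, 0.0]
wrist_force: [-0.4, -0.7, 4.4]
opening: 0.173
```

```bash
python3 s.py
```

```text
28.75 pos [0.4764 0.2993 0.0915] F [-0.39 -0.74  4.44] T [-0.313  0.193  0.168] op 0.173 q [ 0.35  0.35  1.75 -0.    1.03 -0.75]
yaw x 152.85 zaxis [ 0.002 -0.    -1.   ]
```

move_arm --pt "-0.016 0.298 0 0 0 1 0" --pt "-0.016 0.298 0 0 0 1 0" --pt "-0.016 0.298 0 0 0 1 0" --pt "-0.016 0.298 0 0 0 1 0" --pt "-0.016 0.298 0 0 0 1 0" --pt "-0.016 0.298 0 0 0 1 0" --pt "-0.016 0.298 0 0 0 1 0"

```text
time_s: 29.45
eef_pos: [0.5144, 0.3338, 0.0915]
eef_rot: [0.0, 0.567, 0.823, 0.001]
wrist_force: [-0.8, -0.3, 4.3]
opening: 0.177
```

```bash
python3 s.py
```

```text
29.45 pos [0.5144 0.3338 0.0915] F [-0.82 -0.29  4.26] T [-0.126  0.322  0.181] op 0.177 q [ 0.38  0.45  1.62 -0.    1.07  0.02]
yaw x 110.85 zaxis [ 0.001  0.001 -1.   ]
```

move_arm --pt "-0.016 0.298 0 0 0 1 0" --pt "-0.016 0.298 0 0 0 1 0" --pt "-0.012 0.23 0 0 0 0.8 0" --pt "0 0 0 0 0 0 0"

```text
time_s: 29.85
eef_pos: [0.5353, 0.3385, 0.0916]
eef_rot: [0.001, 0.681, 0.733, 0.002]
wrist_force: [1.6, 2.4, 3.7]
opening: 0.179
```

```bash
python3 s.py; python3 lev.py w27
```

```text
29.85 pos [0.5353 0.3385 0.0916] F [1.6  2.4  3.67] T [ 0.398 -0.021 -0.164] op 0.179 q [0.38 0.48 1.57 0.   1.09 0.3 ]
yaw x 94.2 zaxis [ 0.003  0.002 -1.   ]
[12, 0, 66, 17, 754] c [0.4092 0.467 ] len 0.0501 wid 0.0095 ang 165.6
[241, 188, 36, 116, 3669] c [0.5343 0.3442] len 0.0627 wid 0.0158 ang 93.8
```

move_arm --pt "-0.004 0.1 0 0 0 0.3 0" --pt "0 0 0 0 0 0 0" --pt "0 0 0 0 0 0 0"

```text
time_s: 30.2
eef_pos: [0.5363, 0.3385, 0.0915]
eef_rot: [-0.0, 0.691, 0.723, 0.001]
wrist_force: [-2.2, 3.0, 6.1]
opening: 0.179
```

```bash
python3 s.py; python3 lev.py w28
```

```text
30.2 pos [0.5363 0.3385 0.0915] F [-2.18  3.03  6.09] T [0.44  0.416 0.3  ] op 0.179 q [0.38 0.49 1.56 0.   1.09 0.33]
yaw x 92.65 zaxis [ 0.001  0.001 -1.   ]
[1, 0, 71, 25, 1306] c [0.4056 0.4703] len 0.0584 wid 0.0139 ang 163.8
[240, 188, 36, 116, 3657] c [0.5354 0.3443] len 0.0627 wid 0.0156 ang 93.1
```

move_arm --pt "0 0 0 0 0 0 0.4" --pt "0 0 0 0 0 0 0.5" --pt "0 0 -0.8 0 0 0 0.5" --pt "0 0 -1 0 0 0 0.5" --pt "0 0 -1 0 0 0 0.5" --pt "0 0 -1 0 0 0 0.5"

```text
time_s: 30.85
eef_pos: [0.5359, 0.3372, 0.1855]
eef_rot: [-0.0, 0.691, 0.722, -0.001]
wrist_force: [-0.2, -0.2, -0.4]
opening: 0.501
```

```bash
python3 s.py; python3 lev.py w29; python3 - <<'E'
from h import *
p,d,ci=snap('top','t9'); p0,d0,c0=load('top0')
C=cloud(ci,d)
hsv=cv2.cvtColor(p,cv2.COLOR_RGB2HSV)
m=((hsv[...,0]<8)|(hsv[...,0]>172))&(hsv[...,1]>130); m[:60]=0
n,lab,st,ce=cv2.connectedComponentsWithStats(m.astype('uint8'))
print([(st[i].tolist()) for i in range(1,n) if st[i,4]>20])
# change mask vs start
df=np.abs(p.astype(int)-p0).sum(2)>90
n,lab,st,ce=cv2.connectedComponentsWithStats(df.astype('uint8'))
for i in range(1,n):
    if st[i,4]>25: print(st[i].tolist(), plane(ci,[ce[i]],.01)[0,:2].round(3))
# spanner heights
for k in (0,.085,.15):
    e=np.radians(46.8); X=np.array([.5557+.095*np.cos(e),-.1892+.095*np.sin(e),.012])-k*np.array([np.cos(e),np.sin(e),0])
    uv=proj(ci,[X])[0].round().astype(int); print(k,X.round(3),uv,C[uv[1]-1:uv[1]+2,uv[0]-1:uv[0]+2,2].round(3).tolist())
E
```

```text
30.85 pos [0.5359 0.3372 0.1855] F [-0.21 -0.19 -0.39] T [ 0.007  0.018 -0.035] op 0.501 q [ 0.37  0.37  1.51 -0.    1.26  0.33]
yaw x 92.5 zaxis [-0.001 -0.001 -1.   ]
[114, 15, 45, 43, 1435] c [0.4319 0.4685] len 0.0389 wid 0.0311 ang 148.9
[249, 156, 21, 78, 1546] c [0.5355 0.3424] len 0.062 wid 0.0157 ang 93.5
[[5, 63, 26, 137, 300], [110, 63, 298, 5, 517], [466, 67, 46, 2, 64], [138, 194, 20, 5, 92], [96, 219, 9, 8, 59], [0, 268, 2, 25, 37]]
[55, 151, 125, 233, 12265] [0.323 0.455]
[83, 168, 8, 20, 68] [0.59 0.55]
[171, 200, 5, 7, 34] [0.522 0.279]
[170, 209, 7, 22, 113] [0.472 0.277]
[152, 239, 20, 13, 66] [0.395 0.315]
[160, 264, 17, 20, 86] [0.31  0.283]
[65, 303, 11, 8, 31] [0.204 0.578]
[52, 313, 28, 27, 219] [0.146 0.596]
[89, 312, 27, 37, 549] [0.136 0.48 ]
[71, 315, 8, 12, 28] [0.165 0.559]
[78, 331, 12, 17, 72] [0.117 0.53 ]
[255, 336, 25, 11, 105] [ 0.119 -0.008]
[0, 338, 57, 46, 1604] [0.043 0.713]
[252, 346, 13, 8, 56] [0.093 0.014]
[185, 356, 36, 22, 412] [0.041 0.182]
0 [ 0.621 -0.12   0.012] [305 173] [[0.012, 0.01, 0.012], [0.015, 0.016, 0.012], [0.018, 0.014, 0.013]]
0.085 [ 0.563 -0.182  0.012] [325 192] [[0.009, 0.009, 0.014], [0.011, 0.013, 0.013], [0.009, 0.015, 0.015]]
0.15 [ 0.518 -0.229  0.012] [341 207] [[0.014, 0.0, 0.004], [0.008, 0.014, -0.002], [0.014, 0.009, -0.001]]
```

```bash
python3 -c "
from bench import job; print(job.hand_in())"
```

```text
the job is handed in; nothing more can be done
None
```

I ran the nut down, pulled it up with the spanner, laid the spanner aside, opened the valve and handed the job in at about 31 s. The hand-in gives no verdict. I had no direct reading of the joint values.

- **Run-down:** the fingers turned the nut about 119° clockwise at about 0.16 N m. I stopped when the torque jumped to about 1.46 N m. That is above the 1.3 N m needed to start pull-up, so the fingers may have nudged it slightly past seated.
- **Pull-up:** I dragged the spanner out by its head, regripped the handle about 95 mm from the jaw, and turned the nut about 21°. It came up solid: the torque reached about 2.4 N m, above the 1.75 N m the seal needs, and I pushed no further.
- **Problem on the way:** the jaw then jammed on the nut, and backing the spanner off turned the nut back about 12°. I turned it forward again, to about 1.3° short of its tightest angle. A straight lift only tilted the spanner, so I worked it off by pulling it out along the jaw with a small up-and-down wiggle.
- **Nut at the end:** the last depth measurement puts it about 2.5° (0.04 rad) short of its tightest angle. The 0.2 rad tolerance covers that.
- **Spanner:** it lies flat, with depth readings mostly 9–16 mm and a few near 0 by the handle's edge. Its jaw is about 0.2 m from the nut and clear of the manifold.
- **Valve:** the red lever was turned about 90° to a measured 93.5°. The pipe lies at roughly 93°, though my estimates of the pipe direction varied from 1.7° to 3.5° off the y axis.
- **Bystanders:** the top-camera comparison with the start showed no clear movement. I put one small change, at the edge of the single disc, down to the arm's shadow and did not confirm it. I reached the limit on viewing pictures, so every check after the spanner was laid down was by numbers only.

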